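# Open the spindle well by its ring pull and load two spacers

## Robot

A 7-joint arm with a two-finger parallel gripper is mounted at the origin on a cart in front of the work surface, level with it; the furniture and walls round the work are solid. World frame = base frame: x ahead of the robot, y to its left, z up, the work surface at z = 0. Lengths are in m, angles in rad, forces in N, time in s.
With the tool pointing down it reaches from about 0.425 to 0.875 m from the base axis. Payload 4.7 kg.
Tool frame: the origin (TCP) lies on the mounting face of the last link; the fingertips stand 182 mm ahead of it and the grasp point (between the pads) lies 164 mm ahead of it; x points along the fingers, y is the direction in which the jaws open and shut, and the axes are right-handed (so a half turn about x gives the same grasp; the last joint's range is limited). The gripper opens to 87 mm and grips with 3 to 60 N. Pads are 19 mm wide; open, the fingers measure 117 mm over their backs; the gripper's body (75 mm by 190 mm) begins 51 mm behind the grasp point.
Start: joints at [-1.125, 0.321, -0.07, 1.45, 0.023, 1.371, -0.057], TCP at [0.272, 0.59, 0.405] pointing down, gripper open.
Joint ranges: [-2.86, 2.86], [-0.3, 2.09], [-1.38, 1.24], [0.06, 2.45], [-1.56, 4.7], [0.09, 2.05], [-2.69, 2.69]. Speed limits (rad/s): [2.57, 2.57, 3.14, 3.14, 3.14, 3.14, 3.14].

## Interface

Orientations are given as a rotation vector (axis times angle).
In Python, from bench import monitor, get_image, ctrl gives the robot as it stands.
- The arm moves only by the shell command python3 -m creep 'ROWS' [FORCE]. ROWS is JSON, a list of rows, each a list of 7 numbers: the shift along the tool's x, y, z in mm, then the turn, a rotation vector about the tool's x, y, z in rad, then the finger opening in mm, from 0 to 87. A call has 1 to 5 rows; each row shifts and turns the commanded pose from where the row before left it, along the tool's axes as they then stand; what a row does not reach is not made up. A row lasts 1/10 s, in which the tool goes at most 50 mm and 8.59 degrees, less where a joint would pass 70% of its speed; a pose out of reach is approached as far as the arm can. A call is refused whole if a number of a shift passes 50 or a number of a turn 0.15, either way. A call with a gripper value outside its range is refused whole. The fingers move at their own pace and stop on an object; FORCE is the grip in N (left out, the last holds). Time passes only in rows, so rows that do not move let the fingers close. It gives the time, the measured TCP pose, the force and the opening at its end, in the units of the state.
- monitor.get_state(): the state, without advancing time (a new reading comes with each control period).
- get_image(name): name is "scene" or "top" or "wrist"; returns a dict with "img" (420x560x3 uint8, red, green, blue), "mtx" (3x3 intrinsics, pixels), "view" (4x4, takes a point from world to camera coordinates). Camera axes: x right, y up, looking along -z (the intrinsics and any distortion apply to the point x, -y, -z); pixel columns grow to the right and rows downward; lengths in m; the calibration is good to about 2 mm. The wrist camera is an equidistant fisheye: a pixel r from the principal point sees the ray r / f radians off the axis. A picture is of the moment at which its call begins. There is no depth.
- ctrl.close_job(): hands the job in, once; it reports no verdict.
The state is a dict: "time": time; "joint_positions": joint angles; "qd": joint speeds; "joint_torque": joint torques, N m; "position": TCP position; "tool_rot": TCP orientation; "ft_force": force on the tool from outside, world axes, zero at the start; "torque": the same for the moment, N m; "grip_width": opening from 0.0 (shut) to 1.0 (fully open).
Only numpy, scipy, OpenCV 4.12 (cv2) and the standard library are available. Lean on these libraries where they do the work, as an engineer would, in place of code of your own. Each camera call takes 0.05 s, during which the arm holds its last target.

## Task

Flip up the ring pull recessed in the flush hatch of the spindle well and swing the hatch up by it until it stands upright. Then thread the two steel spacers onto the spindle inside, the wide one first, right down on the collar, and the narrow one on top of it; leave the hatch standing open and do not knock over the glue bottle or the mug.

Things in the scene. Friction and masses are not known exactly. Their poses are not given: they have to be found in the camera images.
- well: Fixed grey steel box 186 x 186 x 100 mm high on the bed; origin at the centre of its underside, z up, x from its front edge (robot side) to the hinge edge, y along the hinge. Walls 18 mm thick round a 150 x 150 mm opening, which the hatch fills flush with the top. The spindle stands inside at x = -0.020, y = 0.
- hatch_hinge (a point): Middle of the hatch's hinge line, at x = 0.075, y = 0, z = 0.100 in the well's frame; axes turn with the hatch. The hatch is a steel plate 147 x 147 x 6 mm, 0.35 kg, reaching from the hinge toward the robot. In it is an open dish 26 mm deep, 76 mm wide, from 45 to 137 mm from the hinge line, in which the ring pull lies; the dish also stands out 28 mm on the hatch's underside.
- hatch (a joint): Hatch opening angle in rad: 0 shut and flush, 1.57 upright, stop at 1.8. The front edge rises and swings away from the robot. The hinge has stiff friction (0.45 N m): the hatch stays where it is left; lifting it by the ring takes about 7 N.
- ring_pull (a joint): Angle of the ring pull against the hatch in rad: about 0 lying in the dish, 1.57 square to the hatch, stop at 1.75. Light friction holds it where it is left.
- ring_pivot (a point): Middle of the ring pull's pivot line, fixed in the hatch: parallel to the hinge, 127 mm in front of it and 6.5 mm below the hatch's top. The crossbar lies 45 mm from it: toward the hinge when flat, then up and over toward the front edge as it is flipped.
- ring_bar (a point): Middle of the free crossbar of the ring pull, a D-shaped loop of 9 mm round steel rod, 49 mm wide and 36 mm long inside. The crossbar is parallel to the hinge and straight over 46 mm. Lying flat it is 82 mm in front of the hinge, with 15 mm free between it and the dish's floor and 32 mm between it and the dish's hinge-side end, so fingers fit on both sides of it.
- spindle_seat (a point): Centre of the top of the round collar (44 mm wide) at the spindle's foot, on the spindle's axis; z up; 20 mm above the bed. The wide spacer must rest here.
- spindle_tip (a point): Top of the upright spindle, 50 mm above the collar's top and 30 mm below the well's top; 16 mm thick, the upper 8 mm taper to 6 mm.
- spacer_wide: Wide steel spacer ring: 52 mm outside, 24 mm bore, 22 mm high, 0.14 kg; lies flat on the bed. Origin at the centre of its underside, z along its axis.
- spacer_narrow: Narrow steel spacer ring: 38 mm outside, 24 mm bore, 22 mm high, 0.07 kg; lies flat on the bed. Origin at the centre of its underside, z along its axis.
- block_a: Loose wooden finger block 45 x 122 x 26 mm (x, y, z of its frame), lying beside one of the spacers, in the way of a finger. Origin at the centre of its underside.
- block_b: Loose wooden finger block 48 x 160 x 26 mm (x, y, z of its frame), lying beside the other spacer, in the way of a finger. Origin at the centre of its underside.
- glue_bottle: White glue bottle with a pointed cap, 62 mm wide, 205 mm high, standing left of the spacers. Origin at the centre of its underside. Not to be knocked over.
- tea_mug: Mug, 92 mm wide, 126 mm with its handle, 95 mm high, standing behind and right of the well. Origin under it. Not to be knocked over.

How it is judged:
On the way, in this order (a step that is already met when the one before it is completed fails the run):
1. the ring pull is flipped up while the hatch is still nearly shut (value of joint ring_pull above 0.9 rad and value of joint hatch below 0.3 rad).
2. the hatch stands upright (value of joint hatch above 1.35 rad), for 0.2 s.
3. the wide spacer rests on the collar, before the narrow one is on the spindle (z of spacer_wide in the frame of spindle_seat below 0.004 m and horizontal distance between spacer_wide and spindle_seat below 0.007 m and horizontal distance between spacer_narrow and spindle_seat above 0.03 m), for 0.2 s.
At the end, for the whole second after the job is handed in: The hatch stands open at 1.35 rad or more; the wide spacer lies on the collar (underside within 4 mm of it, within 7 mm of the spindle's axis, level within 0.12 rad), the narrow one on it (underside 18 to 27 mm above the collar, within 7 mm of the axis); both are at rest (value of joint hatch above 1.35 rad and z of spacer_wide in the frame of spindle_seat below 0.004 m and horizontal distance between each of spacer_wide, spacer_narrow and spindle_seat below 0.007 m and angle between spacer_wide's own z axis and vertical below 0.12 rad and z of spacer_narrow in the frame of spindle_seat between 0.018 and 0.027 m and linear speed of each of spacer_wide, spacer_narrow below 0.02 m/s); the robot touches nothing.
It fails at once if the glue bottle is knocked over (angle between glue_bottle's own z axis and vertical above 0.5 rad).
It fails at once if the mug is knocked over (angle between tea_mug's own z axis and vertical above 0.5 rad).
It also fails if it takes over 72 s, if anything falls off the work surface, if the arm or the gripper's body presses on something with over 40 N, if the wrist force passes 120 N, or if a joint passes its speed limit or range.

## Working session

There is one attempt and no reset: what is moved stays moved. The work goes in short steps, Python scripts to look and compute and a shell command to move; the robot and the scene stay as the last step left them, time stands still between calls to the robot, and variables do not carry over. Pictures are saved under pics/ and viewed, and the job is handed in when it is done.

```bash
ls; mkdir -p pics; cat > h.py <<'E'
import numpy as np, cv2
from bench import monitor, get_image, ctrl
from scipy.spatial.transform import Rotation as R
def snap(n,f):
    d=get_image(n); cv2.imwrite('pics/'+f+'.png',cv2.cvtColor(d['img'],cv2.COLOR_RGB2BGR)); np.savez('pics/'+f+'.npz',**{k:np.array(v) for k,v in d.items() if k in('img','mtx','view')}); return d
E
python3 - <<'E'
from h import *
print(monitor.get_state())
for n in('scene','top','wrist'):
    d=snap(n,n+'0'); print(n,d.keys(),d['mtx'],d['view'])
E
```

```text
pics
{'time': 0.0, 'joint_positions': array([-1.12490312,  0.32183431, -0.07010671,  1.45169052,  0.02263689,
        1.37080848, -0.05692098]), 'qd': array([-2.21909625e-04,  6.23039752e-04,  9.45556505e-04, -6.51750306e-05,
        5.83064167e-04,  4.93775882e-04,  2.22458178e-04]), 'joint_torque': array([ 1.09165820e-03, -4.91306126e+01, -4.03330754e-01, -3.12517869e+01,
       -6.40367414e-02,  4.38136433e-02,  1.66299019e-04]), 'position': array([0.27196088, 0.59013793, 0.40364623]), 'tool_rot': array([ 0.33710925,  1.5444344 , -0.34016246]), 'ft_force': array([-0.65128773, -0.74246322,  0.57013929]), 'torque': array([0.03575973, 0.03041425, 0.00479489]), 'grip_width': 1.002052490519553}
scene dict_keys(['img', 'mtx', 'view']) [[462.3427349    0.         281.77507761]
 [  0.         462.3427349  211.09643466]
 [  0.           0.           1.        ]] [[-0.8446287  -0.5350497   0.01800486  0.55937529]
 [ 0.38456965 -0.58299736  0.71569565 -0.19129836]
 [-0.37243596  0.61142121  0.69818018 -1.25453232]
 [ 0.          0.          0.          1.        ]]
top dict_keys(['img', 'mtx', 'view']) [[410.78969964   0.         282.23695018]
 [  0.         410.78969964 216.27663201]
 [  0.           0.           1.        ]] [[-0.002344   -0.99998546 -0.00485749  0.18771769]
 [ 0.99944739 -0.00250375  0.03314591 -0.54032856]
 [-0.03315759 -0.00477711  0.99943872 -1.28624601]
 [ 0.          0.          0.          1.        ]]
wrist dict_keys(['img', 'mtx', 'view']) [[325.1922621    0.         278.8802815 ]
 [  0.         325.1922621  211.48335909]
 [  0.           0.           1.        ]] [[ 0.41743795  0.90870207 -0.00247286 -0.64873983]
 [-0.87435016  0.40091326 -0.27345996  0.03514662]
 [-0.24750223  0.11631471  0.96188021 -0.38942783]
 [ 0.          0.          0.          1.        ]]
```

View pics/scene0.png

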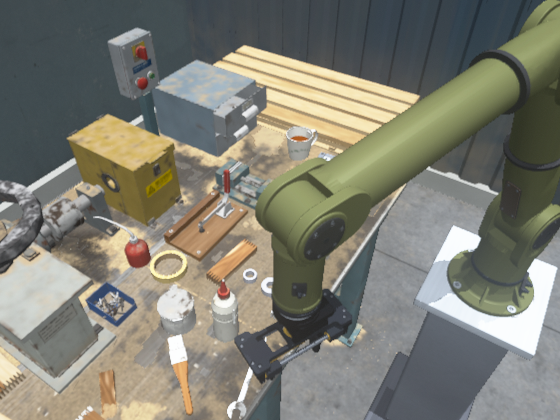

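View pics/top0.png

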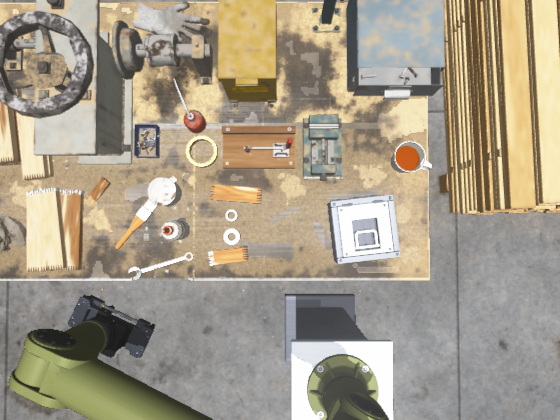

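View pics/wrist0.png

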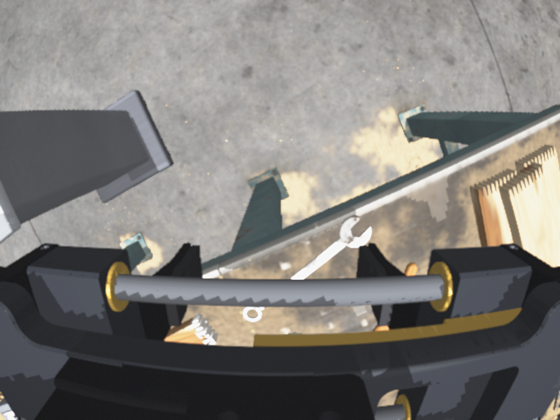

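```bash
cat >> h.py <<'E'
def ray(d,u,v):
    K=d['mtx'];V=d['view'];p=np.array([(u-K[0,2])/K[0,0],-(v-K[1,2])/K[1,1],-1.]);Rm=V[:3,:3];o=-Rm.T@V[:3,3];return o,Rm.T@p
def onz(d,u,v,z):
    o,r=ray(d,u,v);return o+r*(z-o[2])/r[2]
def proj(d,P):
    K=d['mtx'];V=d['view'];p=V[:3,:3]@np.asarray(P)+V[:3,3];return K[0,0]*p[0]/-p[2]+K[0,2],K[1,1]*-p[1]/-p[2]+K[1,2]
def ld(f): return dict(np.load('pics/'+f+'.npz'))
E
python3 - <<'E'
from h import *
d=ld('top0')
im=cv2.cvtColor(d['img'],cv2.COLOR_RGB2BGR)
cv2.imwrite('pics/c1.png',cv2.resize(im[185:275,318:413],None,fx=6,fy=6,interpolation=cv2.INTER_CUBIC))
cv2.imwrite('pics/c2.png',cv2.resize(im[170:275,150:280],None,fx=6,fy=5.7,interpolation=cv2.INTER_CUBIC))
for u,v,z in [(365,229,.1),(231,215,.022),(231.5,237,.022),(408,157,.095),(172,229,.1),(236,193,.026),(229,257,.026)]: print(u,v,onz(d,u,v,z))
E
```

```text
365 229 [ 0.49990108 -0.05623394  0.1       ]
231 215 [0.54475818 0.34648668 0.022     ]
231.5 237 [0.47606746 0.34480255 0.022     ]
408 157 [ 0.71229072 -0.18609018  0.095     ]
172 229 [0.50123326 0.50952622 0.1       ]
236 193 [0.61328512 0.33047541 0.026     ]
229 257 [0.4141138  0.35194872 0.026     ]
```

View pics/c1.png

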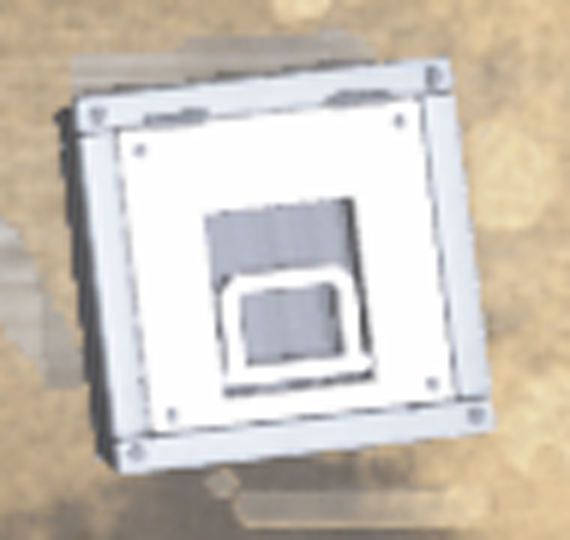

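View pics/c2.png

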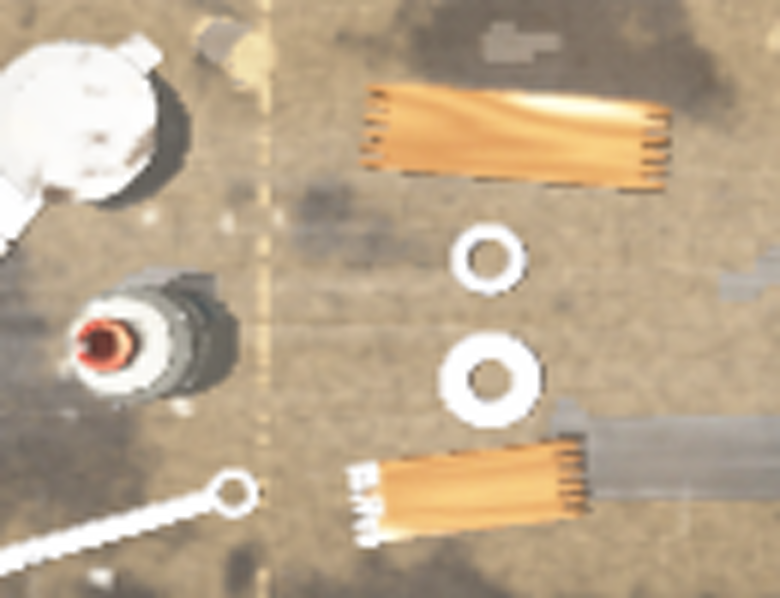

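```bash
cat >> h.py <<'E'
def pose():
    s=monitor.get_state(); return np.array(s['position']),R.from_rotvec(s['tool_rot'])
def down(yaw):  # jaw axis (tool y) at yaw in world
    x=np.array([0,0,-1.]);y=np.array([np.cos(yaw),np.sin(yaw),0]);return R.from_matrix(np.c_[x,y,np.cross(x,y)])
TIP=.182
def plan(tip,yaw=None,grip=87,step=45,p=None,r=None):
    """rows to bring fingertips to world point tip with jaws along yaw"""
    p0,r0=pose(); p=p0 if p is None else p; r=r0 if r is None else r
    rt=r if yaw is None else down(yaw)
    pt=np.array(tip)-rt.apply([TIP,0,0])
    w=(r.inv()*rt).as_rotvec()
    n=int(max(1,np.ceil(np.linalg.norm(pt-p)*1000/step),np.ceil(np.linalg.norm(w)/.145)))
    rows=[]
    for i in range(n):
        q=p0=p; 
        dp=r.inv().apply((pt-p)/(n-i))*1000; dw=(r.inv()*rt).as_rotvec()/(n-i)
        row=[round(float(a),1) for a in dp]+[round(float(a),3) for a in dw]+[grip]
        p=p+r.apply(np.array(row[:3])/1000); r=r*R.from_rotvec(row[3:6]); rows.append(row)
    for i in range(0,n,5): print(str(rows[i:i+5]).replace(' ',''))
    print('end tip',(p+r.apply([TIP,0,0])).round(4)); return p,r
E
python3 - <<'E'
from h import *
d=ld('top0')
c=[(330.7,201.3),(393,195),(400,256.7),(337.7,263.3)]
P=np.array([onz(d,*q,.1) for q in c]);print(P,P.mean(0))
e=[P[0]-P[3],P[1]-P[2]];f=[P[0]-P[1],P[3]-P[2]]
print([np.linalg.norm(a) for a in e+f],[np.arctan2(a[1],a[0]) for a in e],[np.arctan2(-a[0],a[1]) for a in f])
g=cv2.cvtColor(d['img'],cv2.COLOR_RGB2HSV)
# spacer white
m=((g[...,1]<40)&(g[...,2]>200)).astype('u1')
sub=m[205:250,215:250]
n,l,s,ct=cv2.connectedComponentsWithStats(sub)
for i in range(1,n):
    if s[i,4]>40: print(s[i],ct[i]+[215,205],onz(d,*(ct[i]+[215,205]),.022))
p,r=pose();print(r.as_matrix().round(3),p+r.apply([.182,0,0]))
E
```

```text
[[ 0.58140528  0.04361647  0.1       ]
 [ 0.59943554 -0.13922295  0.1       ]
 [ 0.41882143 -0.15760023  0.1       ]
 [ 0.39996769  0.02431913  0.1       ]] [ 0.49990749 -0.0572219   0.1       ]
[np.float64(0.18246091866483033), np.float64(0.1815466331579243), np.float64(0.18372627409975864), np.float64(0.18289373295171307)] [np.float64(0.10595968053242802), np.float64(0.10139992156378842)] [np.float64(0.0982947290673629), np.float64(0.10326922765609513)]
[10  4 13 13 89] [230.65168539 214.98876404] [0.54479607 0.34757612 0.022     ]
[  8  23  17  17 195] [231.05128205 236.12307692] [0.47880385 0.34620833 0.022     ]
[[-0.001  0.418  0.908]
 [-0.001  0.908 -0.418]
 [-1.    -0.001  0.   ]] [0.27190782 0.58993651 0.22191772]
```

```bash
python3 - <<'E'
from h import *
d=ld('top0')
C=np.array([.501,-.056]);y=.102
print(proj(d,[.494,-.0567,.098]),'meas 365.9 230.9')
p,r=plan([.45,.35,.24],.7)
plan([.494,-.0567,.18],.102,25,p=p,r=r)
E
```

```text
(np.float64(365.0432318352145), np.float64(231.01476340106754)) meas 365.9 230.9
[[-2.5,-20.5,37.5,0.063,0.0,0.0,87],[-2.6,-18.1,38.7,0.063,0.0,0.0,87],[-2.5,-15.7,39.7,0.063,0.0,0.0,87],[-2.6,-13.1,40.6,0.063,0.0,0.0,87],[-2.5,-10.6,41.4,0.062,0.0,0.0,87]]
[[-2.6,-7.9,42.0,0.063,0.0,0.001,87],[-2.6,-5.3,42.3,0.062,0.001,0.0,87]]
end tip [0.4499 0.3501 0.24  ]
[[6.0,-22.8,33.9,0.06,-0.0,0.0,25],[6.0,-20.8,35.3,0.06,-0.0,0.0,25],[6.0,-18.6,36.4,0.06,-0.0,0.0,25],[6.0,-16.4,37.5,0.06,-0.0,0.0,25],[6.0,-14.1,38.4,0.06,-0.0,0.0,25]]
[[6.0,-11.8,39.2,0.06,-0.0,0.0,25],[6.0,-9.4,39.8,0.06,-0.0,0.0,25],[6.0,-7.0,40.3,0.059,-0.0,0.0,25],[6.0,-4.6,40.7,0.06,-0.0,0.0,25],[6.0,-2.2,40.8,0.059,-0.0,0.0,25]]
end tip [ 0.4939 -0.0566  0.18  ]
```

```bash
python3 -m creep '[[-2,-20,37,0.063,0,0,87],[-3,-18,39,0.063,0,0,87],[-3,-16,40,0.063,0,0,87],[-3,-13,41,0.063,0,0,87],[-3,-11,41,0.062,0,0,87]]'
python3 -m creep '[[-2,-8,42,0.063,0,0,87],[-2,-5,42,0.062,0,0,87]]'
python3 - <<'E'
from h import *
p,r=pose();print(p,r.as_rotvec(),monitor.get_state()['joint_positions'].round(2))
plan([.494,-.0567,.18],.102,25)
E
```

```text
time: 0.65
position: [0.4, 0.417, 0.4187]
tool_rot: [0.585, 1.49, -0.586]
ft_force: [-0.0, 0.3, 0.4]
grip_width: 0.998
time: 0.85
position: [0.4507, 0.3488, 0.4228]
tool_rot: [0.682, 1.461, -0.682]
ft_force: [0.5, 0.4, 0.9]
grip_width: 0.996
[0.45066635 0.34883078 0.42277758] [ 0.68194579  1.4611472  -0.68192823] [-0.84  0.14  0.14  1.64 -0.02  1.37  0.01]
[[6.1,-22.7,33.9,0.06,-0.0,0.0,25],[6.1,-20.7,35.2,0.059,-0.0,0.0,25],[6.1,-18.5,36.3,0.06,-0.0,0.0,25],[6.1,-16.3,37.4,0.059,-0.0,0.0,25],[6.1,-14.1,38.3,0.06,-0.0,0.0,25]]
[[6.1,-11.8,39.0,0.059,-0.0,0.0,25],[6.0,-9.5,39.7,0.06,-0.0,0.0,25],[6.1,-7.1,40.1,0.059,-0.0,0.0,25],[6.0,-4.7,40.5,0.06,-0.0,0.0,25],[6.1,-2.2,40.7,0.059,-0.0,0.0,25]]
end tip [ 0.494  -0.0567  0.18  ]
```

Tracking is good.

```bash
python3 -m creep '[[6,-23,34,0.06,0,0,25],[6,-21,35,0.06,0,0,25],[6,-18,36,0.06,0,0,25],[6,-16,37,0.06,0,0,25],[6,-14,38,0.06,0,0,25]]'
python3 -m creep '[[6,-12,39,0.06,0,0,25],[6,-9,40,0.06,0,0,25],[6,-7,40,0.059,0,0,25],[6,-5,41,0.06,0,0,25],[6,-2,41,0.059,0,0,25]]'
python3 -m creep '[[0,0,0,0,0,0,25],[0,0,0,0,0,0,25]]'
python3 - <<'E'
from h import *
for n in('top','wrist','scene'):snap(n,n+'1')
p,r=pose();print(p+r.apply([.182,0,0]),r.as_matrix().round(3))
E
```

```text
time: 1.35
position: [0.4716, 0.147, 0.3924]
tool_rot: [0.912, 1.372, -0.911]
ft_force: [0.3, 0.6, -0.9]
grip_width: 0.63
time: 1.85
position: [0.4935, -0.0565, 0.3625]
tool_rot: [1.136, 1.255, -1.135]
ft_force: [0.8, -0.6, 0.4]
grip_width: 0.295
time: 2.05
position: [0.4936, -0.0556, 0.3625]
tool_rot: [1.135, 1.256, -1.136]
ft_force: [0.7, 1.6, -0.5]
grip_width: 0.287
[ 0.49390554 -0.05312813  0.18077747] [[-0.     0.995  0.105]
 [ 0.001  0.105 -0.995]
 [-1.     0.    -0.001]]
```

View pics/wrist1.png

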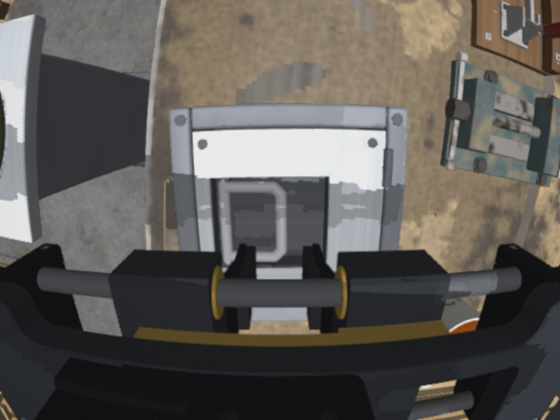

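View pics/scene1.png

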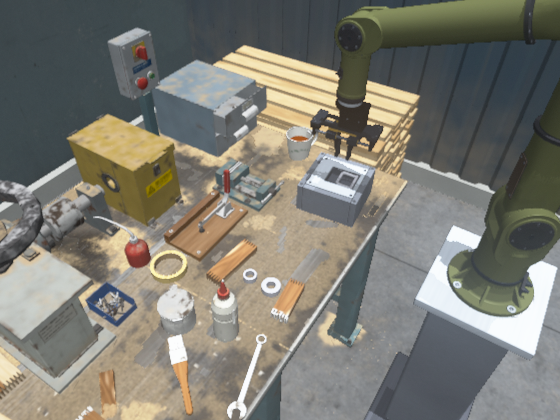

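```bash
cat >> h.py <<'E'
def wonz(d,u,v,z):
    K=d['mtx'];V=d['view'];a=np.array([u-K[0,2],v-K[1,2]]);t=np.hypot(*a)/K[0,0];a=a/np.hypot(*a)
    c=np.array([np.sin(t)*a[0],-np.sin(t)*a[1],-np.cos(t)]);Rm=V[:3,:3];o=-Rm.T@V[:3,3];r=Rm.T@c;return o+r*(z-o[2])/r[2]
E
python3 - <<'E'
from h import *
d=ld('wrist1');im=cv2.cvtColor(d['img'],cv2.COLOR_RGB2BGR)
cv2.imwrite('pics/c3.png',cv2.resize(im[95:275,160:415],None,fx=3,fy=3,interpolation=cv2.INTER_CUBIC))
print(wonz(d,280,222,.098),wonz(d,172,109,.1),wonz(d,406,108,.1))
E
```

```text
[ 0.49600837 -0.05774905  0.098     ] [0.40534732 0.02312814 0.1       ] [0.58284281 0.04361932 0.1       ]
```

View pics/c3.png

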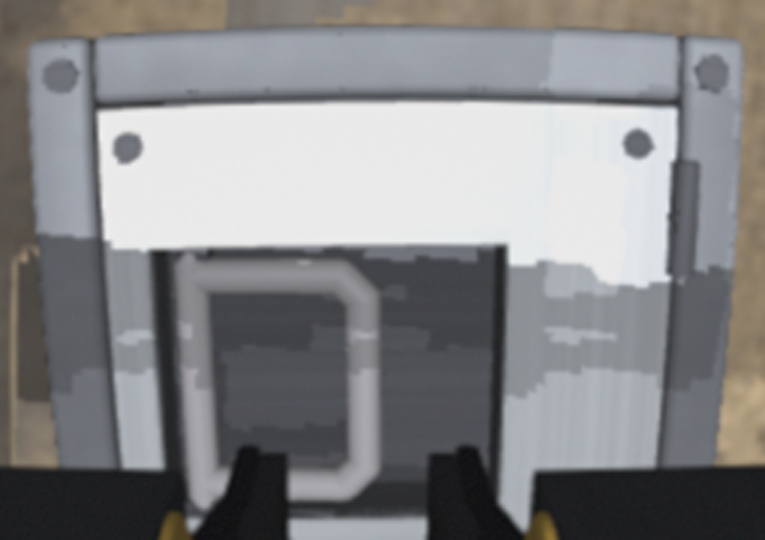

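```bash
python3 -m creep '[[35,1,1,0,0,0,25],[30,0,1,0,0,0,25],[20,0,0,0,0,0,25],[14,0,0,0,0,0,25],[0,0,0,0,0,0,25]]' 40
python3 - <<'E'
from h import *
snap('wrist','wrist2');snap('scene','scene2')
p,r=pose();print(p+r.apply([.182,0,0]),monitor.get_state()['ft_force'])
E
```

```text
time: 2.7
position: [0.4944, -0.0555, 0.2621]
tool_rot: [1.131, 1.259, -1.135]
ft_force: [-0.4, 0.4, -0.2]
grip_width: 0.291
[ 0.49562465 -0.05610969  0.08238079] [-1.12017533  0.27258622  0.73470203]
```

View pics/wrist2.png

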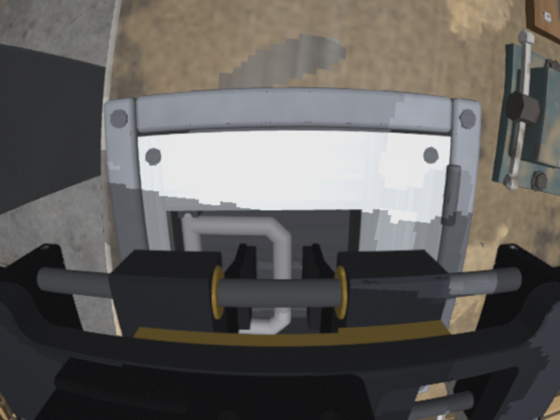

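The bar (column ~281) lies between the fingers (247 and 313), with no contact force. Closing.

```bash
python3 -m creep '[[0,0,0,0,0,0,0],[0,0,0,0,0,0,0],[0,0,0,0,0,0,0],[0,0,0,0,0,0,0]]' 40
python3 - <<'E'
from h import *
p,r=pose();print(p+r.apply([.182,0,0]))
# path: phi 0->1.35 then hatch 0->1.5 ; deltas of bar in (x_w,z)
def bar(th,ph):
    x=-127+45*np.cos(ph);z=-6.5+45*np.sin(ph);return np.array([x*np.cos(th)+z*np.sin(th),-x*np.sin(th)+z*np.cos(th)])
b=bar(0,0)
for ph in np.linspace(.15,1.35,9):
    c=bar(0,ph);print('ph%.2f'%ph,(c-b).round(1));b=c
for th in np.linspace(.1,1.5,15):
    c=bar(th,1.35);print('th%.2f'%th,(c-b).round(1),c.round(1));b=c
E
```

```text
time: 3.2
position: [0.4954, -0.0567, 0.2644]
tool_rot: [1.134, 1.255, -1.133]
ft_force: [0.2, -0.1, 2.1]
grip_width: 0.087
[ 0.49560871 -0.05668025  0.08237865]
ph0.15 [-0.5  6.7]
ph0.30 [-1.5  6.6]
ph0.45 [-2.5  6.3]
ph0.60 [-3.4  5.8]
ph0.75 [-4.2  5.3]
ph0.90 [-5.   4.6]
ph1.05 [-5.6  3.8]
ph1.20 [-6.1  2.9]
ph1.35 [-6.5  2. ]
th0.10 [ 4.3 11.5] [-112.8   48.9]
th0.20 [ 5.4 11. ] [-107.4   59.9]
th0.30 [ 6.5 10.4] [-100.9   70.4]
th0.40 [7.5 9.7] [-93.3  80.1]
th0.50 [8.5 8.9] [-84.9  89. ]
th0.60 [9.3 8. ] [-75.6  97. ]
th0.70 [10.1  7.1] [-65.5 104.1]
th0.80 [10.7  6. ] [-54.8 110.1]
th0.90 [11.3  4.9] [-43.5 115. ]
th1.00 [11.7  3.8] [-31.8 118.8]
th1.10 [12.   2.6] [-19.8 121.4]
th1.20 [12.2  1.4] [ -7.6 122.7]
th1.30 [12.3  0.1] [  4.7 122.9]
th1.40 [12.2 -1.1] [ 17.  121.8]
th1.50 [12.1 -2.3] [ 29.  119.5]
```

```bash
python3 -m creep '[[-6.7,-0.5,0,0,0,0,0],[-6.6,-1.5,0,0,0,0,0],[-6.3,-2.5,0,0,0,0,0],[-5.8,-3.4,0,0,0,0,0],[-5.3,-4.2,0,0,0,0,0]]' 40
python3 -m creep '[[-4.6,-5,0,0,0,0,0],[-3.8,-5.6,0,0,0,0,0],[-2.9,-6.1,0,0,0,0,0],[-2,-6.5,0,0,0,0,0],[0,0,0,0,0,0,0]]' 40
python3 - <<'E'
from h import *
snap('wrist','wrist3');snap('scene','scene3')
p,r=pose();print(p+r.apply([.182,0,0]),monitor.get_state()['ft_force'])
im=cv2.imread('pics/scene3.png');cv2.imwrite('pics/c4.png',cv2.resize(im[90:230,260:420],None,fx=4,fy=4,interpolation=cv2.INTER_CUBIC))
E
```

```text
time: 3.7
position: [0.483, -0.058, 0.2952]
tool_rot: [1.134, 1.255, -1.133]
ft_force: [3.8, 0.2, -3.8]
grip_width: 0.089
time: 4.2
position: [0.4606, -0.0606, 0.3101]
tool_rot: [1.137, 1.252, -1.13]
ft_force: [3.5, 0.2, 7.4]
grip_width: 0.087
[ 0.46187093 -0.06039088  0.12800416] [ 3.45044419 -1.30629555  6.94470716]
```

View pics/c4.png

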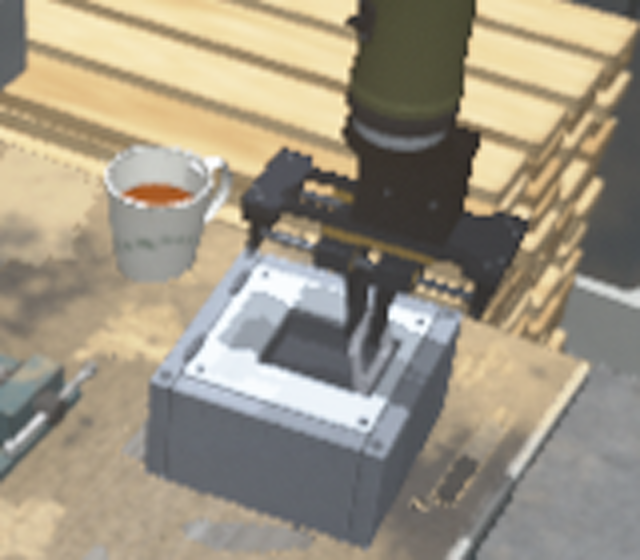

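View pics/wrist3.png

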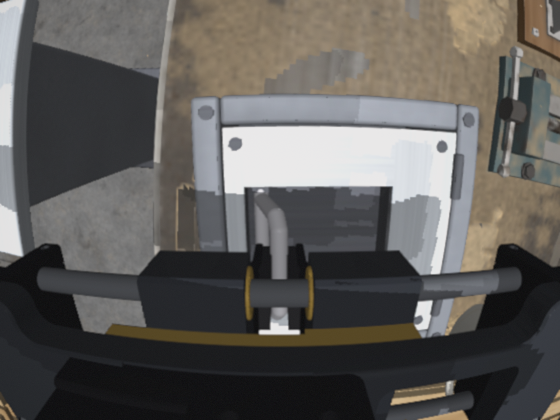

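The ring stands nearly upright and the hatch is still shut. Now the swing.

```bash
python3 -m creep '[[-11.5,4.3,0,0,0,0,0],[-11,5.4,0,0,0,0,0],[-10.4,6.5,0,0,0,0,0],[-9.7,7.5,0,0,0,0,0],[-8.9,8.5,0,0,0,0,0]]' 50
python3 -m creep '[[-8,9.3,0,0,0,0,0],[-7.1,10.1,0,0,0,0,0],[-6,10.7,0,0,0,0,0],[-4.9,11.3,0,0,0,0,0],[-3.8,11.7,0,0,0,0,0]]' 50
python3 - <<'E'
from h import *
snap('scene','scene4')
p,r=pose();print(p+r.apply([.182,0,0]),monitor.get_state()['ft_force'])
im=cv2.imread('pics/scene4.png');cv2.imwrite('pics/c5.png',cv2.resize(im[60:230,260:420],None,fx=3.5,fy=3.5,interpolation=cv2.INTER_CUBIC))
E
```

```text
time: 4.8
position: [0.4894, -0.0575, 0.3578]
tool_rot: [1.128, 1.265, -1.144]
ft_force: [-7.8, -2.0, -2.3]
grip_width: 0.086
time: 5.3
position: [0.5429, -0.0516, 0.3887]
tool_rot: [1.13, 1.265, -1.141]
ft_force: [-8.7, -0.3, 2.2]
grip_width: 0.086
[ 0.54338395 -0.05118728  0.20743345] [-5.11434258 -1.0777042   3.1111783 ]
```

View pics/c5.png

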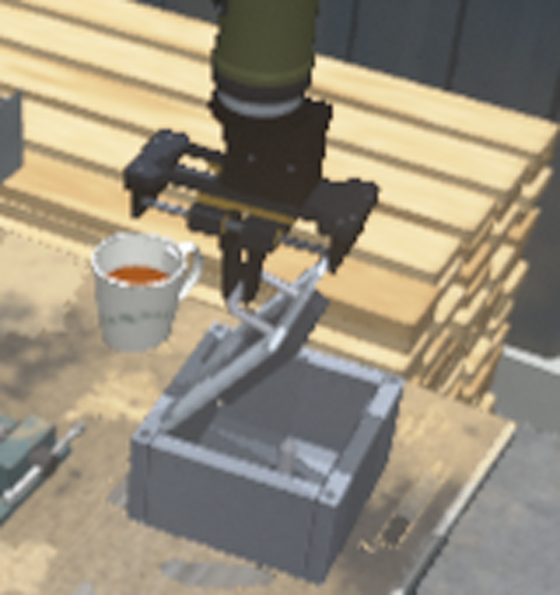

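```bash
python3 -m creep '[[-2.6,12,0,0,0,0,0],[-1.4,12.2,0,0,0,0,0],[-0.1,12.3,0,0,0,0,0],[1.1,12.2,0,0,0,0,0],[2.3,12.1,0,0,0,0,0]]' 50
python3 -m creep '[[2,6,0,0,0,0,0],[0,0,0,0,0,0,0],[0,0,0,0,0,0,0]]' 50
python3 - <<'E'
from h import *
snap('scene','scene5')
p,r=pose();print(p+r.apply([.182,0,0]),monitor.get_state()['ft_force'])
im=cv2.imread('pics/scene5.png');cv2.imwrite('pics/c6.png',cv2.resize(im[60:230,260:420],None,fx=3.5,fy=3.5,interpolation=cv2.INTER_CUBIC))
E
```

```text
time: 5.85
position: [0.6049, -0.0448, 0.3909]
tool_rot: [1.132, 1.261, -1.136]
ft_force: [-5.3, 0.4, 6.8]
grip_width: 0.088
time: 6.15
position: [0.6116, -0.0439, 0.3887]
tool_rot: [1.134, 1.257, -1.132]
ft_force: [-0.8, 1.7, 4.0]
grip_width: 0.084
[ 0.61167099 -0.0436602   0.20678089] [-0.87822087  2.15256395  3.969903  ]
```

View pics/c6.png

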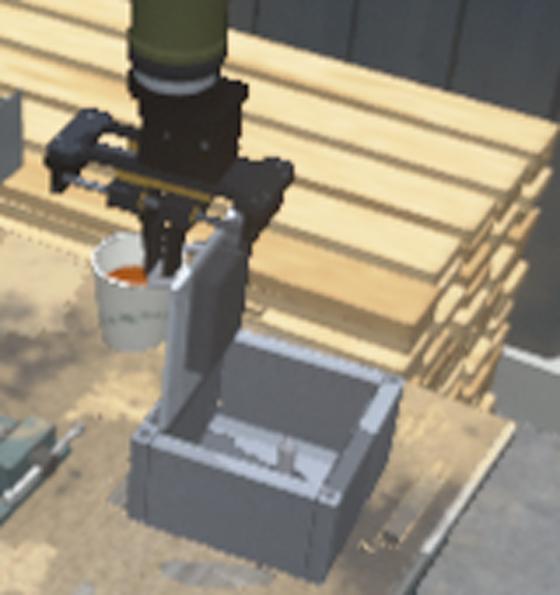

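```bash
python3 -m creep '[[0,0,0,0,0,0,22],[0,0,0,0,0,0,22],[0,0,0,0,0,0,22],[-10,0,0,0,0,0,22],[-30,0,0,0,0,0,22]]' 40
python3 -m creep '[[-40,0,0,0,0,0,22],[-40,0,0,0,0,0,22]]' 40
python3 - <<'E'
from h import *
snap('scene','scene6');snap('top','top6');
p,r=pose();print(p+r.apply([.182,0,0]),monitor.get_state()['ft_force'])
im=cv2.imread('pics/scene6.png');cv2.imwrite('pics/c7.png',cv2.resize(im[60:230,260:420],None,fx=3.5,fy=3.5,interpolation=cv2.INTER_CUBIC))
p,r=plan([.52,.2,.3],.102+1.0)
p,r=plan([.4785,.346,.1],.102+np.pi/2,p=p,r=r)
E
```

```text
time: 6.7
position: [0.6104, -0.0446, 0.4256]
tool_rot: [1.131, 1.26, -1.138]
ft_force: [0.2, -0.0, 0.2]
grip_width: 0.252
time: 6.9
position: [0.6109, -0.045, 0.5095]
tool_rot: [1.134, 1.256, -1.134]
ft_force: [0.2, -0.2, 0.9]
grip_width: 0.256
[ 0.61374423 -0.04572211  0.33299113] [ 0.98228582 -0.37506099 -0.50324252]
[[4.6,-9.5,-36.3,-0.143,0.001,-0.001,87],[4.6,-4.3,-37.2,-0.143,0.001,-0.001,87],[4.6,1.1,-37.5,-0.143,0.001,-0.002,87],[4.7,6.4,-36.9,-0.143,0.001,-0.001,87],[4.7,11.6,-35.6,-0.143,0.001,-0.002,87]]
[[4.7,16.6,-33.6,-0.143,0.001,-0.001,87],[4.8,21.3,-30.9,-0.143,0.001,-0.002,87]]
end tip [0.52 0.2  0.3 ]
[[33.3,18.6,-17.1,-0.095,-0.0,0.0,87],[33.3,20.1,-15.3,-0.095,-0.0,0.0,87],[33.3,21.5,-13.3,-0.095,-0.0,0.0,87],[33.4,22.7,-11.3,-0.095,-0.0,0.0,87],[33.3,23.6,-9.0,-0.095,-0.0,0.0,87]]
[[33.4,24.4,-6.8,-0.095,-0.0,0.0,87]]
end tip [0.4784 0.346  0.1   ]
```

View pics/c7.png

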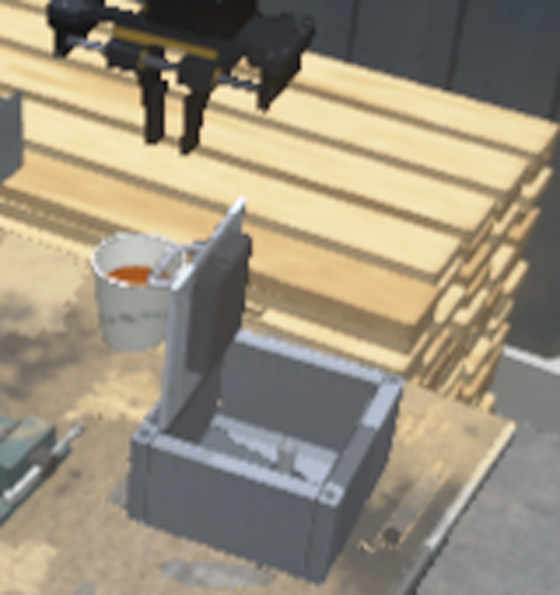

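```bash
python3 -m creep '[[5,-10,-36,-0.143,0,0,22],[5,-4,-37,-0.143,0,0,22],[5,1,-37,-0.143,0,0,40],[5,6,-37,-0.143,0,0,87],[5,12,-36,-0.143,0,0,87]]' 40
python3 -m creep '[[5,17,-34,-0.143,0,0,87],[5,21,-31,-0.143,0,0,87]]' 40
python3 - <<'E'
from h import *
d=ld('top0');print('bottle',onz(d,167.2,230.1,.205))
d=snap('top','top7');snap('scene','scene7')
im=cv2.imread('pics/top7.png');cv2.imwrite('pics/c8.png',cv2.resize(im[165:275,300:420],None,fx=5,fy=5,interpolation=cv2.INTER_CUBIC))
im=cv2.imread('pics/scene7.png');cv2.imwrite('pics/c9.png',cv2.resize(im[100:230,280:400],None,fx=5,fy=4.5,interpolation=cv2.INTER_CUBIC))
p,r=pose();print(p+r.apply([.182,0,0]))
p,r=plan([.4785,.346,.1],.102+np.pi/2)
E
```

```text
time: 7.5
position: [0.5442, 0.131, 0.4828]
tool_rot: [0.586, 1.49, -0.585]
ft_force: [0.8, -0.7, 0.9]
grip_width: 0.443
time: 7.7
position: [0.5177, 0.2019, 0.4727]
tool_rot: [0.363, 1.54, -0.362]
ft_force: [0.1, 0.1, 0.1]
grip_width: 0.622
bottle [0.49802127 0.49366926 0.205     ]
[0.51525017 0.20738245 0.28974879]
[[31.7,18.1,-15.7,-0.093,-0.001,-0.0,87],[31.7,19.4,-13.9,-0.093,-0.0,-0.0,87],[31.7,20.6,-12.1,-0.093,-0.001,-0.0,87],[31.7,21.7,-10.1,-0.093,-0.0,-0.001,87],[31.6,22.6,-8.1,-0.093,-0.001,-0.0,87]]
[[31.6,23.2,-6.0,-0.092,-0.0,-0.001,87]]
end tip [0.4785 0.346  0.1   ]
```

View pics/c8.png

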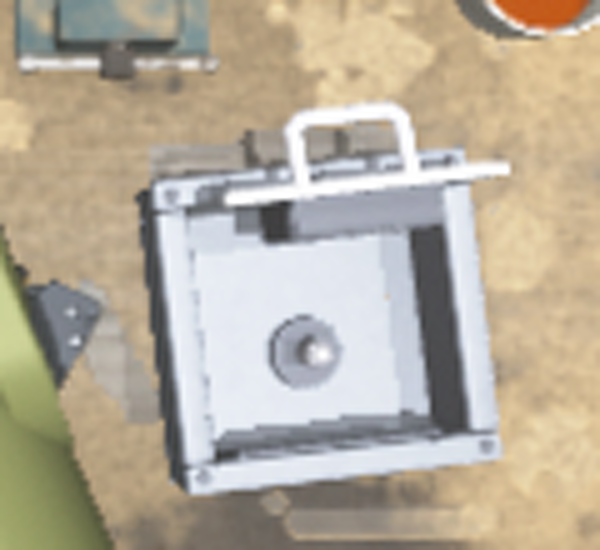

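View pics/c9.png

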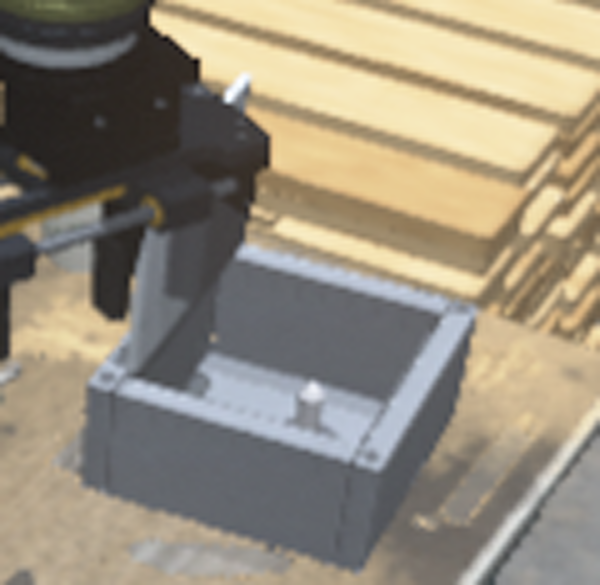

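```bash
python3 -m creep '[[32,18,-16,-0.093,0,0,87],[32,19,-14,-0.093,0,0,87],[32,21,-12,-0.093,0,0,87],[32,22,-10,-0.093,0,0,87],[31,22,-8,-0.093,0,0,87]]' 40
python3 -m creep '[[31,23,-6,-0.092,0,0,87],[0,0,0,0,0,0,87]]' 40
python3 - <<'E'
from h import *
a=ld('top7');b=ld('scene7')
print('tip onz',onz(a,363.2,235,.07),'collar',onz(a,360.6,234.8,.02),'scene',onz(b,342.4,184.9,.07))
o1,r1=ray(a,363.2,235);o2,r2=ray(b,342.4,184.9)
s=np.linalg.lstsq(np.c_[r1,-r2],o2-o1,rcond=None)[0];print((o1+r1*s[0]+o2+r2*s[1])/2,(o1+r1*s[0]-o2-r2*s[1]))
c=np.cos(.102);sn=np.sin(.102);print('model',.502-.02*c,-.0575-.02*sn)
snap('wrist','wrist8');snap('scene','scene8');
p,r=pose();print(p+r.apply([.182,0,0]),r.as_matrix()[:,1])
E
```

```text
time: 8.3
position: [0.4891, 0.3166, 0.3127]
tool_rot: [0.001, 1.57, -0.001]
ft_force: [0.3, 0.3, 0.2]
grip_width: 0.993
time: 8.5
position: [0.4801, 0.3416, 0.2779]
tool_rot: [-0.077, 1.577, 0.072]
ft_force: [-0.7, 0.4, 0.1]
grip_width: 0.996
tip onz [ 0.48197995 -0.0565686   0.07      ] collar [ 0.48198031 -0.0580595   0.02      ] scene [ 0.48230427 -0.06238804  0.07      ]
[ 0.48102717 -0.05609758  0.07519554] [ 0.00203609  0.00100915 -0.00021972]
model 0.4821039498285965 -0.05953646447967891
[0.48328741 0.33865178 0.10039499] [-0.08764782  0.99615011 -0.00167754]
```

View pics/wrist8.png

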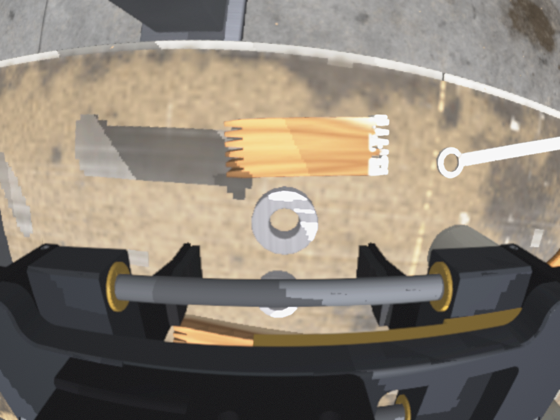

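View pics/scene8.png

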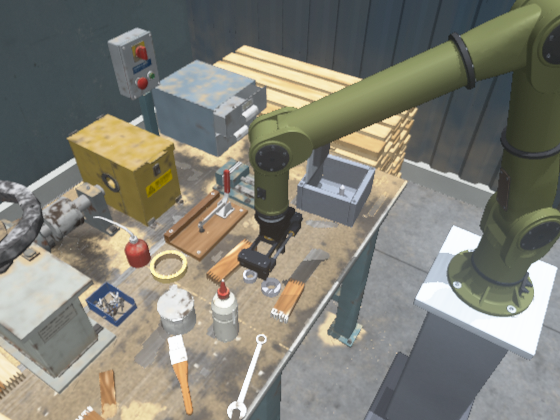

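```bash
python3 - <<'E'
from h import *
d=ld('wrist8')
print('wide',wonz(d,285,221,.02),'narrow',wonz(d,279,296,.02))
V=d['view'];print('cam',-V[:3,:3].T@V[:3,3])
for k in range(3):
  p,r=pose();print(p,p+r.apply([.182,0,0]),monitor.get_state()['time'])
b=ld('scene0');print([proj(b,q) for q in [(.4785,.346,.022),(.545,.3475,.022)]])
im=cv2.imread('pics/scene0.png');cv2.imwrite('pics/c10.png',cv2.resize(im[250:320,200:320],None,fx=6,fy=6,interpolation=cv2.INTER_CUBIC))
E
python3 -m creep '[[0,0,0,0,0,0,87]]'
```

```text
wide [0.47875642 0.34446016 0.02      ] narrow [0.54460059 0.34618649 0.02      ]
cam [0.40660085 0.33387813 0.2572788 ]
[0.4833891  0.33896722 0.28239469] [0.48328741 0.33865178 0.10039499] 8.6
[0.4833891  0.33896722 0.28239469] [0.48328741 0.33865178 0.10039499] 8.6
[0.4833891  0.33896722 0.28239469] [0.48328741 0.33865178 0.10039499] 8.6
[(np.float64(270.4600403286206), np.float64(285.1941876589271)), (np.float64(249.25943711830183), np.float64(274.47042956089524))]
time: 8.7
position: [0.4846, 0.3382, 0.2844]
tool_rot: [-0.067, 1.567, 0.068]
ft_force: [0.1, 0.1, 0.8]
grip_width: 1.0
```

View pics/c10.png

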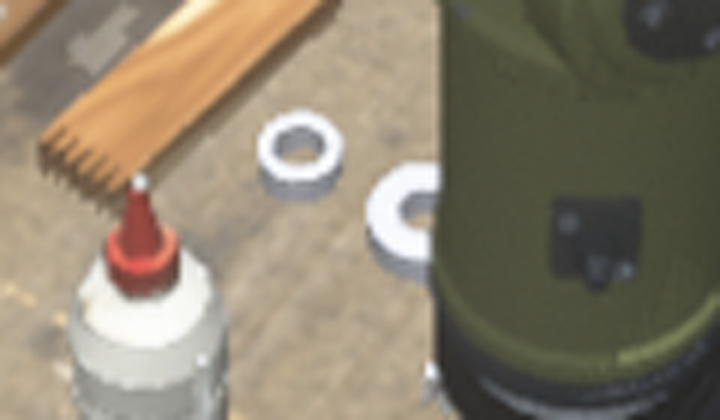

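```bash
python3 - <<'E'
from h import *
p,r=plan([.4787,.345,.04],.102+np.pi/2,step=25)
plan([.4787,.345,.014],.102+np.pi/2,step=15,p=p,r=r)
E
```

```text
[[20.8,2.4,-1.8,-0.005,0.001,-0.0,87],[20.8,2.4,-1.8,-0.006,0.001,-0.0,87],[20.8,2.5,-1.8,-0.005,0.001,-0.0,87]]
end tip [0.4786 0.3451 0.04  ]
[[13.0,-0.0,0.0,-0.0,-0.0,-0.0,87],[13.0,-0.0,0.0,-0.0,-0.0,-0.0,87]]
end tip [0.4786 0.3451 0.014 ]
```

```bash
python3 -m creep '[[21,2.4,-1.8,-0.005,0,0,87],[21,2.4,-1.8,-0.006,0,0,87],[20,2.4,-1.8,-0.005,0,0,87],[13,0,0,0,0,0,87],[13,0,0,0,0,0,87]]' 20
python3 -m creep '[[0,0,0,0,0,0,87]]' 20
python3 - <<'E'
from h import *
p,r=pose();print(p+r.apply([.182,0,0]),r.as_matrix().round(3))
snap('wrist','wrist9')
E
```

```text
time: 9.2
position: [0.4782, 0.3456, 0.1955]
tool_rot: [-0.08, 1.567, 0.082]
ft_force: [0.7, 0.6, -0.4]
grip_width: 1.001
time: 9.3
position: [0.4772, 0.3452, 0.1938]
tool_rot: [-0.083, 1.57, 0.08]
ft_force: [-0.2, -0.6, 0.3]
grip_width: 1.0
[0.47704997 0.34495807 0.01184801] [[-0.001 -0.104  0.995]
 [-0.001  0.995  0.104]
 [-1.    -0.001 -0.001]]
```

View pics/wrist9.png

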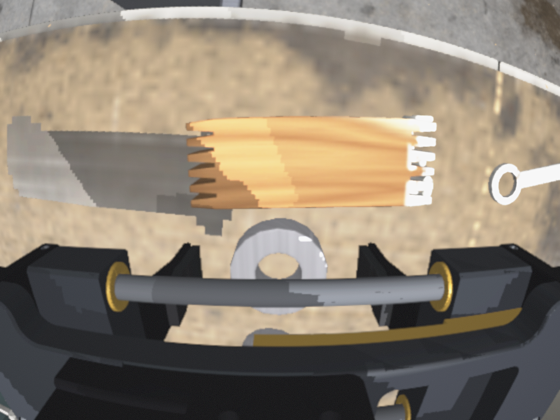

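```bash
python3 -m creep '[[-1,0,1,0,0,0,52],[0,0,0,0,0,0,40],[0,0,0,0,0,0,40],[0,0,0,0,0,0,40],[0,0,0,0,0,0,40]]' 25
python3 -m creep '[[0,0,0,0,0,0,40],[-15,0,0,0,0,0,40],[-20,0,0,0,0,0,40],[-40,0,0,0,0,0,40],[-40,0,0,0,0,0,40]]' 25
python3 - <<'E'
from h import *
p,r=pose();print(p+r.apply([.182,0,0]),r.as_matrix().round(3))
snap('wrist','wrist10');snap('scene','scene10')
E
```

```text
time: 9.85
position: [0.4781, 0.3463, 0.196]
tool_rot: [-0.083, 1.569, 0.083]
ft_force: [0.2, -0.5, 0.3]
grip_width: 0.63
time: 10.35
position: [0.4777, 0.346, 0.3122]
tool_rot: [-0.083, 1.57, 0.082]
ft_force: [0.1, 0.3, -2.2]
grip_width: 0.585
[0.4774774  0.34585301 0.13016842] [[-0.001 -0.105  0.994]
 [-0.001  0.994  0.105]
 [-1.    -0.001 -0.001]]
```

View pics/wrist10.png

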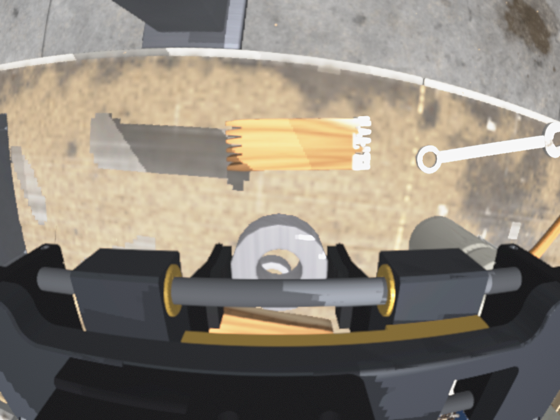

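View pics/scene10.png

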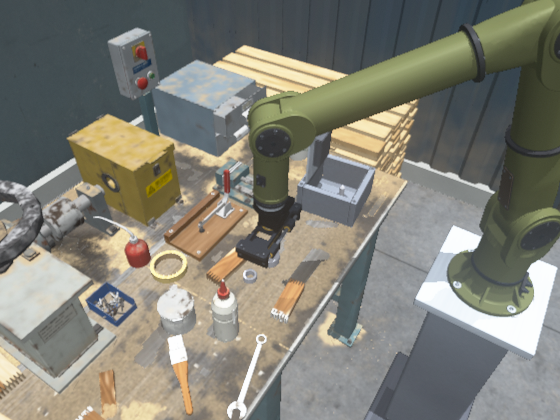

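```bash
python3 - <<'E'
from h import *
p,r=plan([.4815,-.0585,.17],.102+np.pi/2,grip=40,step=38)
E
```

```text
[[-3.4,-36.7,-3.7,0.0,0.001,-0.001,40],[-3.3,-36.7,-3.7,0.0,0.001,-0.001,40],[-3.3,-36.7,-3.7,0.0,0.001,-0.001,40],[-3.2,-36.7,-3.7,0.0,0.001,-0.0,40],[-3.2,-36.7,-3.7,0.0,0.001,-0.001,40]]
[[-3.2,-36.7,-3.7,0.001,0.001,-0.0,40],[-3.2,-36.7,-3.7,0.0,0.001,-0.001,40],[-3.1,-36.7,-3.7,0.001,0.001,-0.0,40],[-3.2,-36.7,-3.6,0.0,0.001,-0.001,40],[-3.1,-36.8,-3.6,0.001,0.001,-0.0,40]]
[[-3.1,-36.8,-3.6,0.0,0.0,-0.001,40]]
end tip [ 0.4816 -0.0585  0.17  ]
```

```bash
python3 -m creep '[[-10,-36,-3.7,0,0,0,40],[-10,-37,-3.7,0,0,0,40],[-8,-37,-3.7,0,0,0,40],[-6,-37,-3.7,0,0,0,40],[-3,-37,-3.7,0,0,0,40]]' 25
python3 -m creep '[[0,-37,-3.7,0,0,0,40],[0,-37,-3.7,0,0,0,40],[0,-37,-3.6,0,0,0,40],[0,-37,-3.6,0,0,0,40],[0,-37,-3.6,0,0,0,40]]' 25
python3 -m creep '[[0,-32,-3.6,0,0,0,40],[0,0,0,0,0,0,40],[0,0,0,0,0,0,40]]' 25
python3 - <<'E'
from h import *
p,r=pose();print(p+r.apply([.182,0,0]),r.as_matrix().round(3),monitor.get_state()['joint_positions'].round(2))
snap('top','top11');snap('scene','scene11');snap('wrist','wrist11')
im=cv2.imread('pics/top11.png');cv2.imwrite('pics/c11.png',cv2.resize(im[140:275,300:440],None,fx=4,fy=4,interpolation=cv2.INTER_CUBIC))
im=cv2.imread('pics/scene11.png');cv2.imwrite('pics/c12.png',cv2.resize(im[80:230,260:410],None,fx=4,fy=4,interpolation=cv2.INTER_CUBIC))
plan([.4815,-.0585,.10],.102+np.pi/2,grip=40,step=30)
E
```

```text
time: 10.95
position: [0.4787, 0.1598, 0.3484]
tool_rot: [-0.082, 1.568, 0.083]
ft_force: [0.1, -0.2, -1.0]
grip_width: 0.592
time: 11.45
position: [0.4797, -0.026, 0.3479]
tool_rot: [-0.082, 1.569, 0.083]
ft_force: [0.0, 0.5, -1.7]
grip_width: 0.585
time: 11.75
position: [0.4798, -0.0572, 0.3478]
tool_rot: [-0.08, 1.569, 0.082]
ft_force: [0.5, 0.1, -0.9]
grip_width: 0.583
[ 0.47975157 -0.05698975  0.16576792] [[-0.    -0.103  0.995]
 [ 0.001  0.995  0.103]
 [-1.     0.001 -0.   ]] [-0.39 -0.01  0.46  1.94  0.    1.21  1.74]
[[21.9,-1.1,0.4,0.002,-0.0,-0.0,40],[21.9,-1.1,0.3,0.002,-0.0,-0.0,40],[21.8,-1.2,0.4,0.002,-0.0,-0.001,40]]
end tip [ 0.4815 -0.0586  0.1   ]
```

View pics/c11.png

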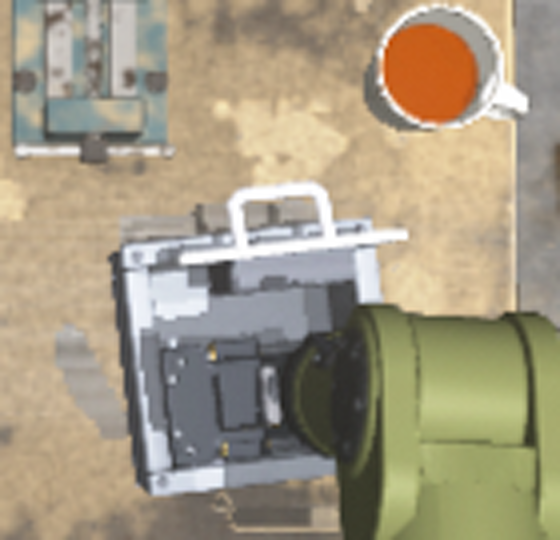

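View pics/c12.png

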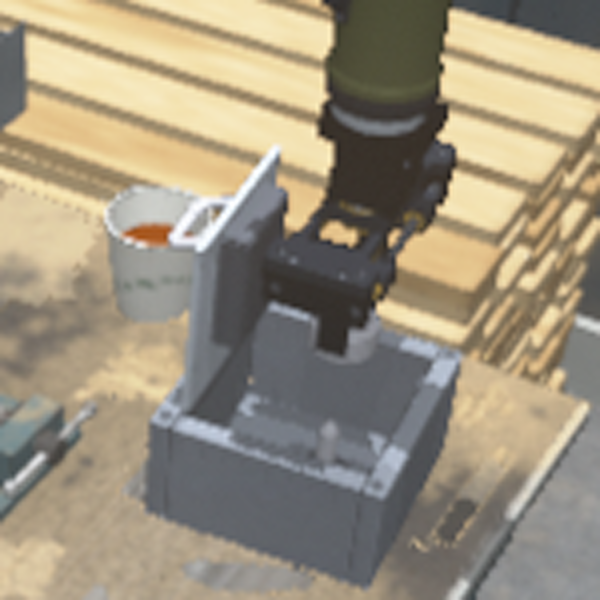

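View pics/wrist11.png

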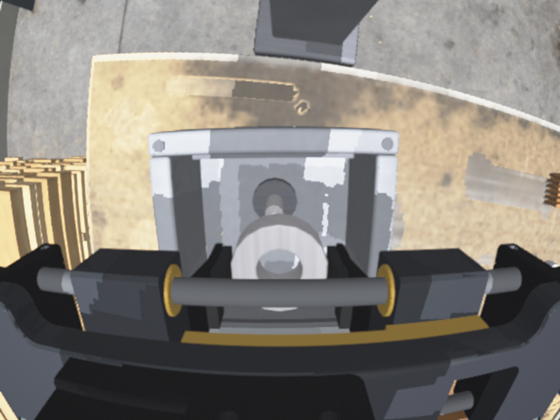

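```bash
python3 - <<'E'
from h import *
im=cv2.imread('pics/wrist11.png');cv2.imwrite('pics/c13.png',cv2.resize(im[150:320,210:350],None,fx=4,fy=3.5,interpolation=cv2.INTER_CUBIC))
d=ld('wrist11');print(wonz(d,275,208,.07),wonz(d,275,200,.02))
E
```

```text
[ 0.47646988 -0.05977707  0.07      ] [ 0.48205094 -0.05979198  0.02      ]
```

View pics/c13.png

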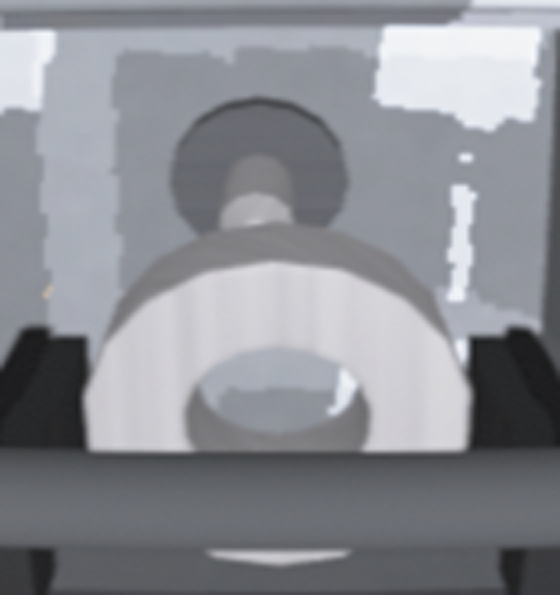

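```bash
python3 - <<'E'
from h import *
d=ld('wrist11')
for z in(.172,.175,.178):
  a,b=wonz(d,278.8,224.4,z),wonz(d,279.4,310.8,z);l,r=wonz(d,230.5,264,z),wonz(d,327.6,264,z)
  print(z,a,b,(a+b)/2,np.linalg.norm(a-b),np.linalg.norm(l-r),(l+r)/2)
print(wonz(d,274.3,198.8,.02))
l,r=wonz(d,210+170/4-.4,193+5,.02),wonz(d,210+347/4-.4,198,.02);print(l,r,np.linalg.norm(l-r))
E
```

```text
0.172 [ 0.4570015  -0.05869104  0.172     ] [ 0.5077447  -0.05285521  0.172     ] [ 0.4823731  -0.05577312  0.172     ] 0.05107767793809112 0.05111641263409955 [ 0.4788855  -0.05618813  0.172     ]
0.175 [ 0.45602655 -0.05879459  0.175     ] [ 0.50578447 -0.05307208  0.175     ] [ 0.48090551 -0.05593334  0.175     ] 0.050085898614758484 0.050123881196102574 [ 0.47748563 -0.05634029  0.175     ]
0.178 [ 0.4550516  -0.05889815  0.178     ] [ 0.50382423 -0.05328895  0.178     ] [ 0.47943792 -0.05609355  0.178     ] 0.04909411929142585 0.04913134975810561 [ 0.47608575 -0.05649244  0.178     ]
[ 0.48093231 -0.06059241  0.02      ]
[ 0.48243713 -0.08211948  0.02      ] [ 0.47781983 -0.03942338  0.02      ] 0.04294503515378477
```

```bash
python3 -m creep '[[20,-1,0.3,0,0,0,40],[20,-1,0.3,0,0,0,40],[20,-1.3,0.1,0,0,0,40],[10,0,0,0,0,0,40],[0,0,0,0,0,0,40]]' 25
python3 - <<'E'
from h import *
p,r=pose();print(p+r.apply([.182,0,0]))
snap('wrist','wrist12');snap('scene','scene12')
im=cv2.imread('pics/scene12.png');cv2.imwrite('pics/c14.png',cv2.resize(im[100:230,280:400],None,fx=5,fy=4.5,interpolation=cv2.INTER_CUBIC))
im=cv2.imread('pics/wrist12.png');cv2.imwrite('pics/c15.png',cv2.resize(im[150:320,210:350],None,fx=4,fy=3.5,interpolation=cv2.INTER_CUBIC))
E
```

```text
time: 12.4
position: [0.4806, -0.0589, 0.2764]
tool_rot: [-0.084, 1.572, 0.084]
ft_force: [-1.2, -0.1, -1.2]
grip_width: 0.587
[ 0.48000664 -0.05893689  0.09443467]
```

View pics/c14.png

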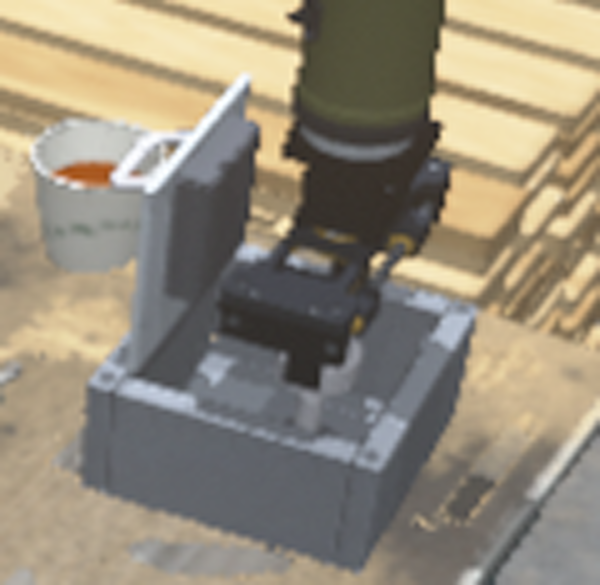

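View pics/c15.png

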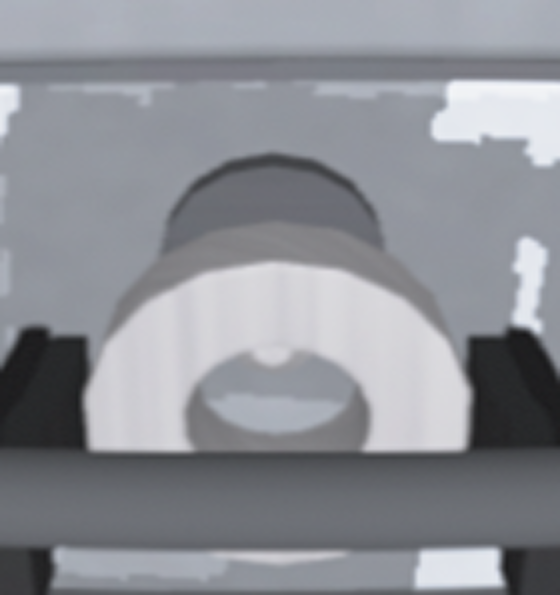

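```bash
python3 - <<'E'
from h import *
d=ld('wrist12');print(wonz(d,277.6,251.2,.07))
for z in(.1,.103):
  a,b=wonz(d,278.8,224.4,z),wonz(d,279.4,310.8,z);print((a+b)/2,np.linalg.norm(a-b))
E
```

```text
[ 0.48435639 -0.06010663  0.07      ]
[ 0.48279261 -0.05932419  0.1       ] 0.0512566771238703
[ 0.48133588 -0.05948136  0.103     ] 0.05026774077931892
```

```bash
python3 -m creep '[[10,-0.5,1,0,0,0,40],[10,0,0,0,0,0,40],[10,0,0,0,0,0,40],[10,0,0,0,0,0,40],[0,0,0,0,0,0,40]]' 25
python3 - <<'E'
from h import *
p,r=pose();print(p+r.apply([.182,0,0]))
snap('wrist','wrist13');snap('scene','scene13')
im=cv2.imread('pics/scene13.png');cv2.imwrite('pics/c16.png',cv2.resize(im[100:230,280:400],None,fx=5,fy=4.5,interpolation=cv2.INTER_CUBIC))
im=cv2.imread('pics/wrist13.png');cv2.imwrite('pics/c17.png',cv2.resize(im[150:320,210:350],None,fx=4,fy=3.5,interpolation=cv2.INTER_CUBIC))
E
```

```text
time: 13.0
position: [0.4813, -0.0602, 0.2359]
tool_rot: [-0.083, 1.573, 0.083]
ft_force: [-0.2, 0.1, -1.8]
grip_width: 0.59
[ 0.4806757  -0.06028078  0.05389749]
```

View pics/c16.png

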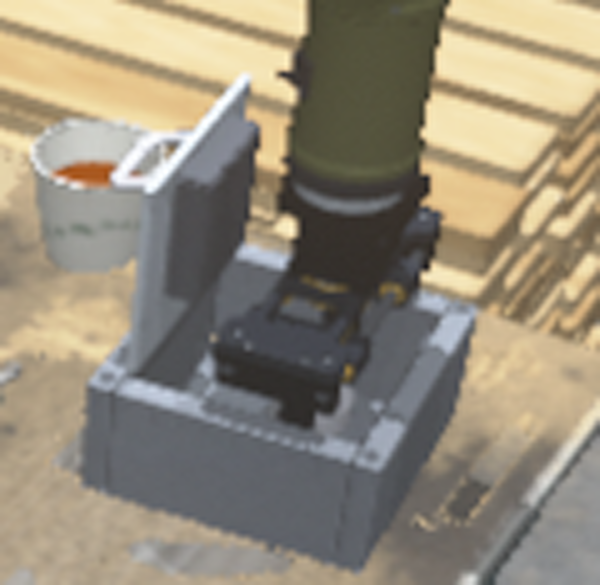

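View pics/c17.png

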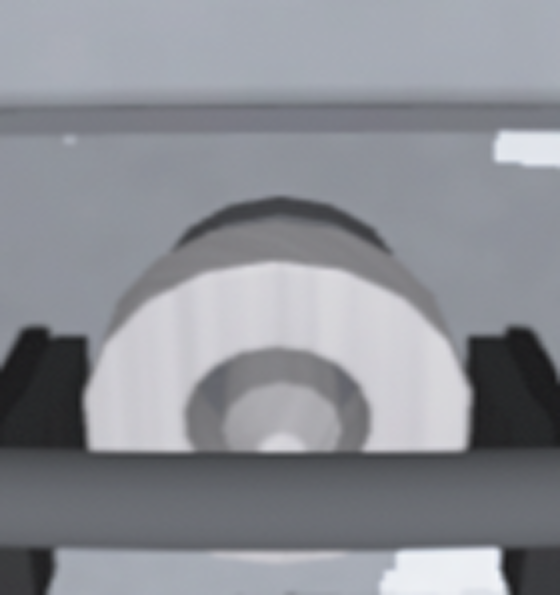

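```bash
python3 -m creep '[[8,0,0,0,0,0,40],[6,0,0,0,0,0,40],[4,0,0,0,0,0,40],[0,0,0,0,0,0,40]]' 25
python3 - <<'E'
from h import *
p,r=pose();print(p+r.apply([.182,0,0]),monitor.get_state()['ft_force'])
E
```

```text
time: 13.5
position: [0.4818, -0.0603, 0.219]
tool_rot: [-0.083, 1.571, 0.083]
ft_force: [0.4, -0.8, -1.2]
grip_width: 0.589
[ 0.48157563 -0.06027882  0.03702355] [ 0.39767351 -0.75365259 -1.20390504]
```

Release here (1–2 mm to fall) and withdraw upward.

```bash
python3 -m creep '[[1,0,0,0,0,0,44],[0,0,0,0,0,0,70],[0,0,0,0,0,0,80],[0,0,0,0,0,0,80],[0,0,0,0,0,0,80]]' 25
python3 -m creep '[[-10,0,0,0,0,0,80],[-30,0,0,0,0,0,80],[-40,0,0,0,0,0,80],[-40,0,0,0,0,0,80]]' 25
python3 - <<'E'
from h import *
p,r=pose();print(p+r.apply([.182,0,0]),monitor.get_state()['ft_force'])
snap('wrist','wrist14');snap('scene','scene14')
im=cv2.imread('pics/scene14.png');cv2.imwrite('pics/c18.png',cv2.resize(im[100:230,280:400],None,fx=5,fy=4.5,interpolation=cv2.INTER_CUBIC))
E
```

```text
time: 14.0
position: [0.4824, -0.0603, 0.219]
tool_rot: [-0.083, 1.569, 0.083]
ft_force: [-0.0, -0.2, 0.8]
grip_width: 0.859
time: 14.4
position: [0.4818, -0.0605, 0.3407]
tool_rot: [-0.082, 1.569, 0.082]
ft_force: [0.5, -0.4, 0.3]
grip_width: 0.917
[ 0.48182657 -0.06051721  0.15866499] [ 0.49295364 -0.40256977  0.30793299]
```

View pics/c18.png

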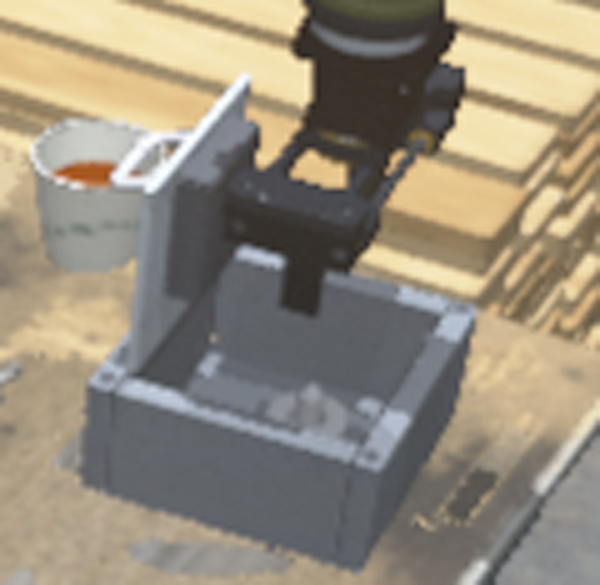

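View pics/wrist14.png

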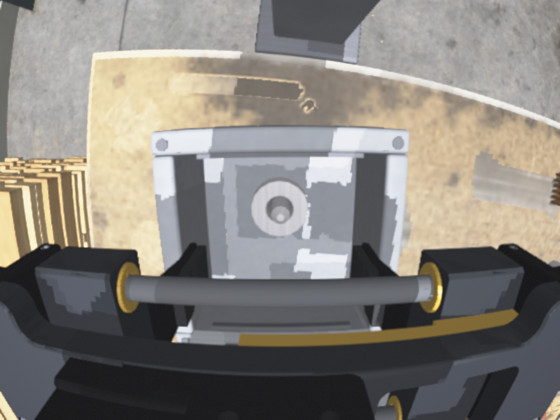

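```bash
python3 - <<'E'
from h import *
d=ld('wrist14');l,r=wonz(d,251,207,.042),wonz(d,307,207,.042);print(np.linalg.norm(l-r),(l+r)/2,wonz(d,281.5,211,.07))
p,r=plan([.545,.346,.1],.102+np.pi/2,grip=80,step=40)
E
```

```text
0.049599208528385445 [ 0.48271717 -0.061302    0.042     ] [ 0.47831674 -0.05973571  0.07      ]
[[5.8,36.2,9.3,0.0,0.001,0.0,80],[5.8,36.2,9.3,0.0,0.001,0.0,80],[5.8,36.2,9.3,0.0,0.001,0.0,80],[5.8,36.2,9.3,0.0,0.001,0.0,80],[5.8,36.2,9.3,0.0,0.001,0.0,80]]
[[5.8,36.2,9.3,0.0,0.001,0.0,80],[5.8,36.2,9.4,0.001,0.001,0.0,80],[5.8,36.2,9.3,0.0,0.001,0.0,80],[5.8,36.3,9.3,0.001,0.001,0.0,80],[5.8,36.2,9.3,0.0,0.001,0.0,80]]
[[5.8,36.3,9.4,0.001,0.001,0.0,80]]
end tip [0.5451 0.346  0.1   ]
```

```bash
python3 -m creep '[[-10,36,0,0,0,0,80],[0,36,0,0,0,0,80],[0,36,2,0,0,0,80],[0,36,10,0,0,0,80],[5,36,13,0,0,0,80]]' 25
python3 -m creep '[[8,36,13,0,0,0,80],[10,36,13,0,0,0,80],[10,36,13,0,0,0,80],[10,36,13,0,0,0,80],[15,36,13,0,0,0,80]]' 25
python3 -m creep '[[16,36,13,0,0,0,80],[0,0,0,0,0,0,80],[0,0,0,0,0,0,80]]' 25
python3 - <<'E'
from h import *
p,r=pose();print(p+r.apply([.182,0,0]))
snap('wrist','wrist15')
p,r=plan([.5445,.3465,.04],.102+np.pi/2,grip=80,step=30)
E
```

```text
time: 15.0
position: [0.488, 0.1226, 0.3448]
tool_rot: [-0.082, 1.567, 0.083]
ft_force: [0.7, -0.3, 0.6]
grip_width: 0.92
time: 15.5
position: [0.5343, 0.3087, 0.2911]
tool_rot: [-0.082, 1.568, 0.083]
ft_force: [1.1, -0.1, 0.8]
grip_width: 0.921
time: 15.8
position: [0.5425, 0.3451, 0.2737]
tool_rot: [-0.085, 1.571, 0.083]
ft_force: [-1.0, -0.3, -0.4]
grip_width: 0.92
[0.54223217 0.34475441 0.09165242]
[[26.3,1.4,0.8,0.002,-0.0,0.001,80],[26.3,1.3,0.9,0.001,-0.0,0.0,80]]
end tip [0.5445 0.3465 0.04  ]
```

View pics/wrist15.png

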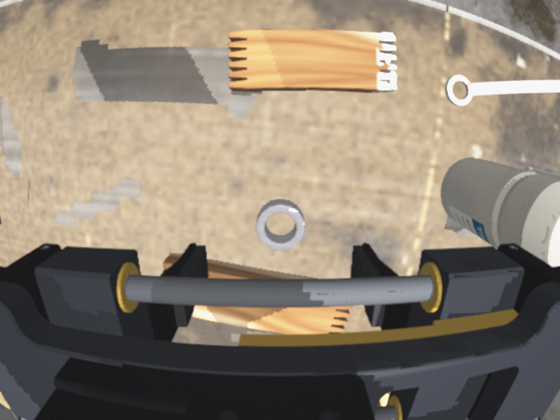

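```bash
python3 - <<'E'
from h import *
d=ld('wrist15');c=wonz(d,280.5,222,.022);print(c)
l,r=wonz(d,256,224,.02),wonz(d,305,224,.02);print((l+r)/2,np.linalg.norm(l-r))
E
python3 -m creep '[[26,1.4,1,0,0,0,80],[26,1.3,1,0,0,0,80],[14,0,0,0,0,0,80],[11,0,0,0,0,0,80],[0,0,0,0,0,0,80]]' 25
python3 - <<'E'
from h import *
p,r=pose();print(p+r.apply([.182,0,0]))
snap('wrist','wrist16')
E
```

```text
[0.54186858 0.34490577 0.022     ]
[0.54408461 0.345157   0.02      ] 0.03690435708275799
time: 16.35
position: [0.5445, 0.3462, 0.1969]
tool_rot: [-0.083, 1.571, 0.081]
ft_force: [-0.6, 0.6, 0.3]
grip_width: 0.923
[0.54428748 0.34594689 0.01493711]
```

View pics/wrist16.png

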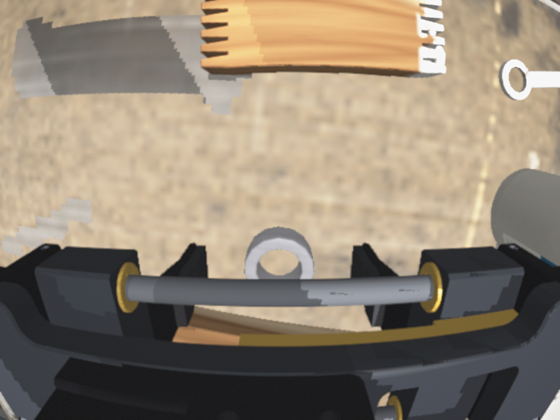

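```bash
python3 -m creep '[[3,0,0,0,0,0,45],[0,0,0,0,0,0,25],[0,0,0,0,0,0,25],[0,0,0,0,0,0,25],[0,0,0,0,0,0,25]]' 25
python3 -m creep '[[0,0,0,0,0,0,25],[0,0,0,0,0,0,25],[0,0,0,0,0,0,25]]' 25
python3 -m creep '[[-15,0,0,0,0,0,25],[-25,0,0,0,0,0,25],[-40,0,0,0,0,0,25],[-40,0,0,0,0,0,25],[-30,0,0,0,0,0,25]]' 25
python3 - <<'E'
from h import *
p,r=pose();print(p+r.apply([.182,0,0]))
snap('wrist','wrist17')
p,r=plan([.481,-.0602,.17],.102+np.pi/2,grip=25,step=40)
E
```

```text
time: 16.9
position: [0.5448, 0.3473, 0.1951]
tool_rot: [-0.082, 1.569, 0.083]
ft_force: [0.0, -0.3, 0.5]
grip_width: 0.551
time: 17.2
position: [0.5448, 0.3472, 0.1949]
tool_rot: [-0.083, 1.569, 0.083]
ft_force: [-0.6, 0.2, 0.1]
grip_width: 0.422
time: 17.7
position: [0.545, 0.3472, 0.3488]
tool_rot: [-0.081, 1.566, 0.084]
ft_force: [0.7, -0.5, -0.6]
grip_width: 0.42
[0.5454915  0.34763861 0.16680217]
[[-0.1,-36.3,-9.8,0.0,0.001,-0.001,25],[-0.1,-36.3,-9.8,0.0,0.001,-0.0,25],[-0.0,-36.3,-9.8,0.0,0.001,-0.001,25],[0.0,-36.3,-9.8,0.0,0.001,-0.0,25],[0.0,-36.2,-9.8,0.0,0.001,-0.001,25]]
[[0.1,-36.3,-9.8,0.001,0.001,-0.0,25],[0.1,-36.3,-9.7,0.0,0.001,-0.001,25],[0.1,-36.2,-9.7,0.001,0.001,-0.0,25],[0.1,-36.3,-9.7,0.0,0.001,-0.001,25],[0.2,-36.3,-9.7,0.001,0.001,-0.0,25]]
[[0.1,-36.2,-9.6,0.0,0.0,-0.001,25]]
end tip [ 0.481  -0.0602  0.17  ]
```

View pics/wrist17.png

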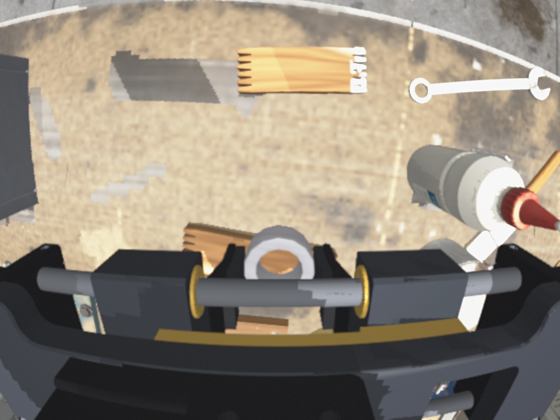

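Narrow spacer held (36.5 mm). Back to the well, going in x first so as to clear the hatch.

```bash
python3 -m creep '[[0,-36,-14,0,0,0,25],[0,-36,-14,0,0,0,25],[0,-36,-14,0,0,0,25],[0,-36,-14,0,0,0,25],[0,-36,-14,0,0,0,25]]' 25
python3 -m creep '[[0,-36,-12,0,0,0,25],[0,-36,-9,0,0,0,25],[0,-36,-6,0,0,0,25],[0,-36,-4,0,0,0,25],[0,-37,-3,0,0,0,25]]' 25
python3 -m creep '[[0,-37,-3,0,0,0,25],[0,0,0,0,0,0,25],[0,0,0,0,0,0,25]]' 25
python3 - <<'E'
from h import *
p,r=pose();print(p+r.apply([.182,0,0]))
snap('wrist','wrist18')
plan([.4815,-.0602,.115],.102+np.pi/2,grip=25,step=30)
im=cv2.imread('pics/wrist18.png');cv2.imwrite('pics/c19.png',cv2.resize(im[150:320,210:350],None,fx=4,fy=3.5,interpolation=cv2.INTER_CUBIC))
E
```

```text
time: 18.25
position: [0.4934, 0.1592, 0.3455]
tool_rot: [-0.082, 1.568, 0.083]
ft_force: [0.2, 0.8, 0.1]
grip_width: 0.424
time: 18.75
position: [0.4787, -0.0242, 0.3457]
tool_rot: [-0.082, 1.568, 0.084]
ft_force: [0.6, 1.3, -0.2]
grip_width: 0.426
time: 19.05
position: [0.48, -0.0606, 0.3454]
tool_rot: [-0.08, 1.568, 0.081]
ft_force: [0.4, 1.3, -0.0]
grip_width: 0.424
[ 0.48011749 -0.06044294  0.16338137]
[[24.1,-0.5,0.6,0.002,0.0,-0.0,25],[24.1,-0.5,0.7,0.001,0.001,-0.001,25]]
end tip [ 0.4815 -0.0602  0.115 ]
```

View pics/c19.png

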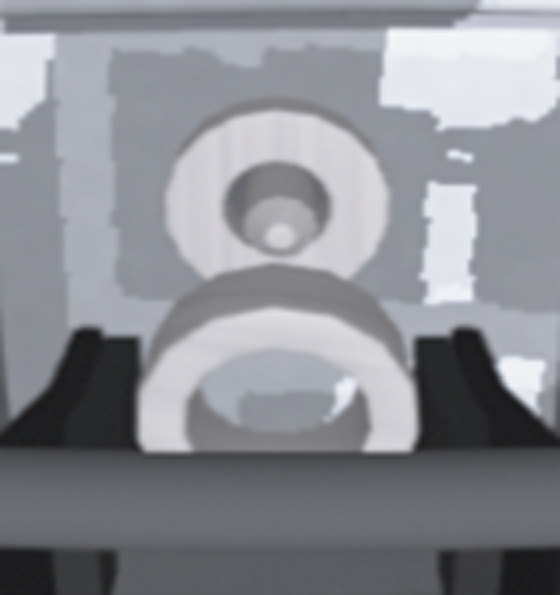

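```bash
python3 -m creep '[[22,0,0.7,0,0,0,25],[22,0,0.7,0,0,0,25],[22,0,0.3,0,0,0,25],[8,0,0,0,0,0,25],[0,0,0,0,0,0,25]]' 25
python3 - <<'E'
from h import *
p,r=pose();print(p+r.apply([.182,0,0]))
snap('wrist','wrist19')
im=cv2.imread('pics/wrist19.png');cv2.imwrite('pics/c20.png',cv2.resize(im[150:320,210:350],None,fx=4,fy=3.5,interpolation=cv2.INTER_CUBIC))
E
```

```text
time: 19.6
position: [0.4814, -0.0584, 0.2699]
tool_rot: [-0.084, 1.572, 0.084]
ft_force: [-0.3, 0.1, -0.4]
grip_width: 0.423
[ 0.48096261 -0.05843387  0.08787619]
```

View pics/c20.png

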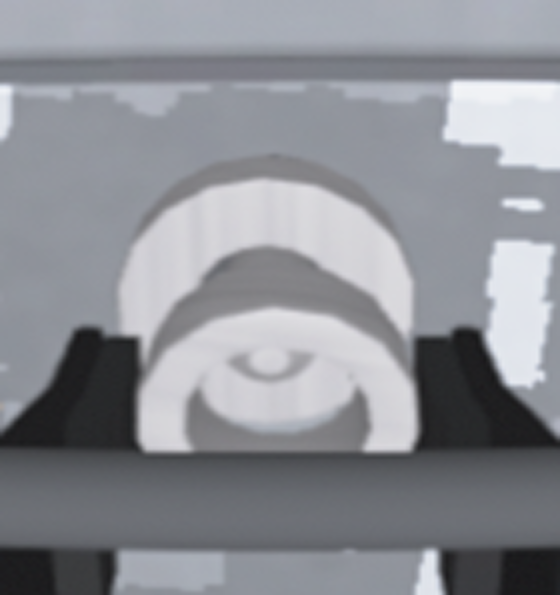

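```bash
python3 -m creep '[[5,-1.3,0.4,0,0,0,25],[8,0,0,0,0,0,25],[8,0,0,0,0,0,25],[6,0,0,0,0,0,25],[0,0,0,0,0,0,25]]' 25
python3 - <<'E'
from h import *
p,r=pose();print(p+r.apply([.182,0,0]))
snap('wrist','wrist20')
im=cv2.imread('pics/wrist20.png');cv2.imwrite('pics/c21.png',cv2.resize(im[150:320,210:350],None,fx=4,fy=3.5,interpolation=cv2.INTER_CUBIC))
E
```

```text
time: 20.15
position: [0.4818, -0.0608, 0.2427]
tool_rot: [-0.083, 1.571, 0.083]
ft_force: [-0.1, -0.8, -0.5]
grip_width: 0.423
[ 0.48146109 -0.06085955  0.06065556]
```

View pics/c21.png

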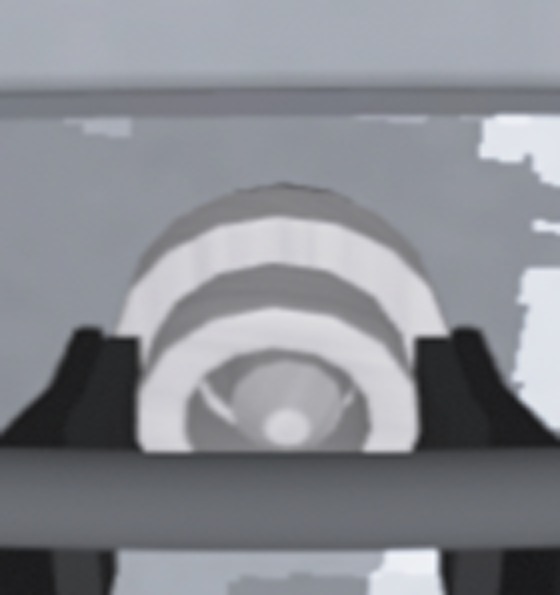

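```bash
python3 - <<'E'
from h import *
d=ld('wrist20');print(wonz(d,281.4,271.8,.07))
for z in(.069,.071,.073):
  a=wonz(d,278.9,237.4,z);l,r=wonz(d,210+136/4-.4,267,z),wonz(d,210+418/4-.4,267,z);print(a+[.019*.995,.019*.1,0],(l+r)/2,np.linalg.norm(l-r))
E
```

```text
[ 0.48305581 -0.06021742  0.07      ]
[ 0.48352832 -0.06158493  0.069     ] [ 0.48104374 -0.06176248  0.069     ] 0.03663252527027446
[ 0.48279323 -0.06166112  0.071     ] [ 0.48009348 -0.06186124  0.071     ] 0.03615248337005206
[ 0.48205815 -0.06173731  0.073     ] [ 0.47914322 -0.06196     0.073     ] 0.03567244146982969
```

Within 1.5 mm; a small y correction, then lower to just above the wide spacer.

```bash
python3 -m creep '[[3,1.2,0,0,0,0,25],[2,0,0,0,0,0,25],[0,0,0,0,0,0,25]]' 25
python3 - <<'E'
from h import *
p,r=pose();print(p+r.apply([.182,0,0]),monitor.get_state()['ft_force'])
E
```

```text
time: 20.5
position: [0.4822, -0.0596, 0.2386]
tool_rot: [-0.083, 1.569, 0.083]
ft_force: [-0.1, -0.5, -0.5]
grip_width: 0.421
[ 0.48211116 -0.05961152  0.05659323] [-0.09387944 -0.48888241 -0.48689103]
```

```bash
python3 -m creep '[[0,0,0,0,0,0,40],[0,0,0,0,0,0,60],[0,0,0,0,0,0,70],[0,0,0,0,0,0,70],[0,0,0,0,0,0,70]]' 25
python3 -m creep '[[-10,0,0,0,0,0,70],[-30,0,0,0,0,0,70],[-40,0,0,0,0,0,70],[-40,0,0,0,0,0,70]]' 25
python3 -m creep '[[-40,20,-5,0,0,0,70],[-20,40,-5,0,0,0,70],[0,45,0,0,0,0,70],[0,45,0,0,0,0,70],[0,45,0,0,0,0,70]]' 25
python3 - <<'E'
from h import *
p,r=pose();print(p+r.apply([.182,0,0]),monitor.get_state()['ft_force'])
snap('wrist','wrist21');snap('scene','scene21');snap('top','top21')
im=cv2.imread('pics/scene21.png');cv2.imwrite('pics/c22.png',cv2.resize(im[90:230,280:400],None,fx=5,fy=4.2,interpolation=cv2.INTER_CUBIC))
im=cv2.imread('pics/top21.png');cv2.imwrite('pics/c23.png',cv2.resize(im[165:275,300:420],None,fx=5,fy=5,interpolation=cv2.INTER_CUBIC))
E
```

```text
time: 21.0
position: [0.4823, -0.0597, 0.2389]
tool_rot: [-0.083, 1.569, 0.083]
ft_force: [0.1, -0.1, -0.1]
grip_width: 0.736
time: 21.4
position: [0.4819, -0.0599, 0.3606]
tool_rot: [-0.082, 1.569, 0.082]
ft_force: [1.0, 0.7, 0.2]
grip_width: 0.803
time: 21.9
position: [0.4512, 0.1345, 0.4202]
tool_rot: [-0.081, 1.567, 0.083]
ft_force: [0.7, -0.1, -0.4]
grip_width: 0.804
[0.45157266 0.13472174 0.2382013 ] [ 0.65298672 -0.08832191 -0.40827995]
```

View pics/c22.png

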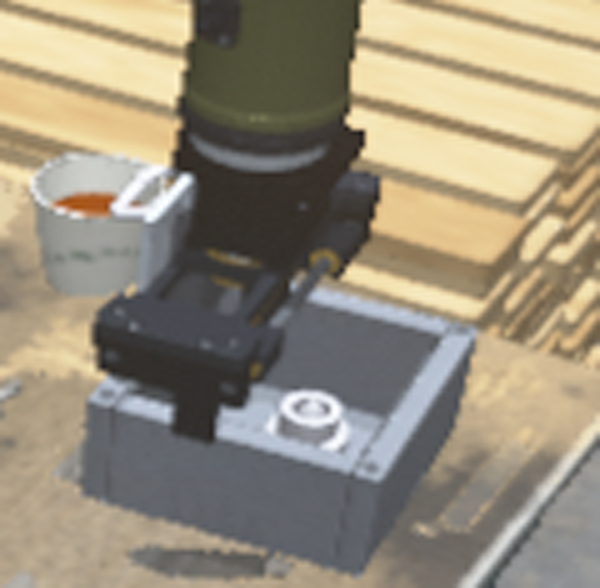

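View pics/c23.png

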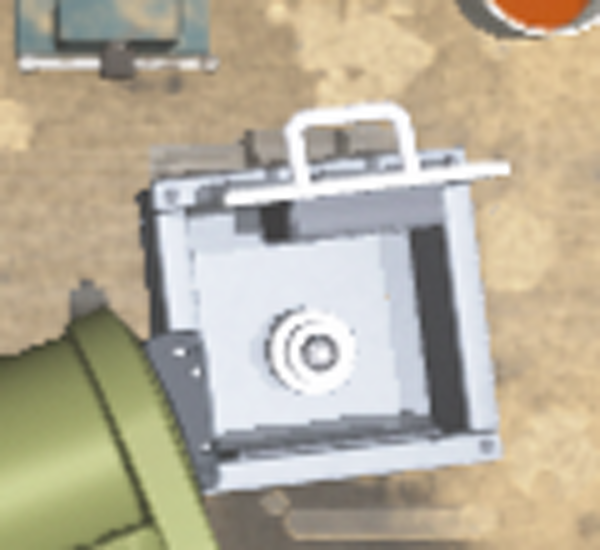

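Both spacers sit coaxially on the spindle with its tip showing through, the hatch stands, and the arm is clear. Handing in.

```bash
python3 - <<'E'
from h import *
d=ld('top21')
a=onz(d,300+319/5-.4,165+350/5-.4,.064);b=onz(d,300+312/5-.4,165+350/5-.4,.042);print('narrow',a,'wide',b)
print(ctrl.close_job())
E
```

```text
narrow [ 0.4831059  -0.05833245  0.064     ] wide [ 0.48285471 -0.05827351  0.042     ]
the job is handed in; nothing more can be done
None
```

I flipped the ring pull up with the hatch shut and swung the hatch to about 1.54 rad, estimated from the bar's final position. I then threaded the wide spacer down to the collar and the narrow one on top. The job was handed in at about 22 s of the 72 s allowed, with the gripper clear of everything.

- **Last check from above:** the narrow spacer measured (0.483, -0.058) and the wide one (0.483, -0.058). Both are within about 2 mm of the spindle, measured at about (0.482, -0.058).
- **Hatch, mug and bottle:** in the last pictures the hatch stands and the mug is upright. The bottle was upright when I last saw it, after the last grasp; it was not in the last pictures I viewed.
- **Forces:** no force reading passed about 10 N.
- **Not measured or disagreeing:** I did not measure the spacers' heights directly. I judged them seated from the release heights and the spindle tip showing through the bore. The camera estimates of the spindle's y position differed by up to 5 mm between views, so I centred each spacer by the wrist camera.

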